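Recharge and close the desiccant well of a culture unit

ROBOT

A 6-joint arm with a two-finger parallel gripper is mounted at the origin on the work surface. World frame = base frame: x ahead of the robot, y to its left, z up, the work surface at z = 0. Lengths are in m, angles in degrees, forces in N, time in s.
With the tool pointing down it reaches from about 0.35 to 0.725 m from the base axis. Payload 6 kg.
Tool frame: the origin (TCP) lies on the centre line of the jaws, within the pads' length; the fingertips stand robot.tips_ahead ahead of it and the grasp point (between the pads) lies 11 mm behind it (robot.tips_ahead is the distance from the TCP to the fingertips, in m); x points along the fingers, y is the direction in which the jaws open and shut, and the axes are right-handed (so a half turn about x gives the same grasp; the last joint's range is limited). The gripper opens to 85 mm and grips with 20 to 120 N. Pads are 22 mm wide; open, the fingers measure 114 mm over their backs; the gripper's body (76 mm by 85 mm) begins 54 mm behind the grasp point. The pads swing forward as they close: fully open they stand 13 mm farther back than shut.
Start: joints at [84.036, 2.303, 4.859, 0, -92.561, -19.12], TCP at [0.254, 0.543, 0.239] pointing down, gripper open.
Joint ranges: [-146.85, 146.85], [-73.84, 115.35], [-62.03, 85.46], [-188.31, 113.3], [-161.28, -10.13], [-171.36, 171.36]. Speed limits (degrees/s): [147.25, 147.25, 172.46, 180, 180, 180].

INTERFACE

Orientations are given as a 3x3 rotation matrix whose columns are the frame's x, y, z axes.
In Python, from workcell import readout, viewer, close_job, robot gives the robot as it stands.
- The arm moves only by the tool jog_arm, never from a script. Its argument "motion" is a list of rows, each a list of 4 numbers: the shift along the tool's x, y, z in m, then the turn about the tool's x in degrees. A call has 1 to 5 rows; each row shifts and turns the pose as measured when the row begins, along the tool's axes as they then stand; what a row does not reach is not made up. A row lasts 1/10 s, in which the tool goes at most 50 mm and 8.59 degrees, less where a joint would pass 70% of its speed; a pose out of reach is approached as far as the arm can. A call is refused whole if a number of a shift passes 0.05 or a number of a turn 8.59, either way. A call with a gripper value outside its range is refused whole. "gripper" is the closure, from 0 (fully open) to 1 (shut), set as the call begins (left out, the last holds). The fingers move at their own pace and stop on an object; "grip_force" is the grip in N (left out, the last holds). Time passes only in rows, so rows that do not move let the fingers close. It gives the time, the measured TCP pose, the force and the opening at its end, in the units of the state.
- readout.get_obs(): the state, without advancing time (a new reading comes with each control period).
- viewer.capture(name): name is "scene" or "side" or "wrist"; returns a dict with "frame" (384x512x3 uint8, red, green, blue), "z_map" (384x512 float32, m along the optical axis (not along the pixel's ray), 0 where there is no reading), "vertical_fov" (degrees; the focal length in pixels is half the picture's height over the tangent of half this angle, whatever the lens; pixels are square), "cx", "cy" (the principal point, pixels), "view" (4x4, takes a point from world to camera coordinates). Camera axes: x right, y up, looking along -z (the intrinsics and any distortion apply to the point x, -y, -z); pixel columns grow to the right and rows downward; lengths in m; the calibration is good to about 2 mm. A picture is of the moment at which its call begins.
- close_job(): hands the job in, once; it reports no verdict.
The state is a dict: "time": time; "q": joint angles; "qvel": joint speeds; "effort": joint torques, N m; "position": TCP position; "orientation": TCP orientation; "force": force on the tool from outside, world axes, zero at the start; "torque": the same for the moment, N m; "finger_gap": finger opening in m.
Only numpy, scipy, OpenCV 4.12 (cv2) and the standard library are available. Lean on these libraries where they do the work, as an engineer would, in place of code of your own. Each camera call takes 0.05 s, during which the arm holds its last target. There are 200 camera calls.

TASK

Tip the five dried desiccant canisters off the steel tray into the open well at the front of the middle culture unit, not touching them with the fingers, and set the empty tray back down flat on the bench. Then fit the well's white cover plate: tuck its plain edge squarely under the overlapping front lip of the clear hood, without lifting the hood, until it stops, and press the plate flat onto the gasket with about 10 N. Finish while still holding it pressed down there, as the screws go in next, and leave everything else on the bench where it stands.

Things in the scene. Friction and masses are not known exactly. Their poses are not given: they have to be found in the camera images.
- unit: The middle white culture unit, fixed: green front with a display, 460 long (x), 200 wide (y), deck 115 mm above the bench. Its open well is at the front of the deck, its clear hood over the rear. Origin on the bench directly below the well's centre; x runs from the green front to the rear, away from the robot; z up.
- well (a point): Centre of the well's mouth, at the top of the black gasket around it, 119 mm above the bench; axes of the unit. The well is 100 (x) by 120 (y) mm, 59 mm deep below this point. The flat gasket is 14 mm wide at front and rear, 12 mm at the sides. The unit's front stands 80 mm to the -x side. A fixed ledge 72 mm to the +x side, 6 mm higher than the gasket, stops the cover plate's edge.
- lip (a point): Middle of the front edge of the clear hood's flat lip, at its underside: 55 mm to the +x side of the well's centre, 8 mm above the gasket. Lip 4 mm thick, 190 mm wide, edge trimmed blue, level for 30 mm rearward; then the hood rises to 60 mm above the gasket. The 5 mm plate slides in below it with 3 mm to spare. The hood only rests there (hinged at its rear) and lifts at about 2 N.
- cover: The loose white cover plate, 140 (x) by 150 (y) by 5 mm, 0.16 to 0.26 kg, lying flat on the bench, green upright grip on top. Origin at the middle of its underside. x points to the plain rear edge, which goes under the lip; the front edge (-x) has a green stripe. Fitted, its axes lie along the well's, its underside on the gasket.
- cover_grip (a point): Centre of the cover plate's green grip, 21 mm above the plate's underside. The grip is 12 (x) by 80 (y) mm and 32 mm tall, its top 37 mm above the underside, and stands 15 mm to the -x side of the plate's middle. Axes of the plate. With the plate home at the ledge this point is 13 mm to the -x side of the well's centre.
- cover_edge (a point): Middle of the cover plate's plain rear edge, at its underside: 85 mm in +x from and 21 mm below the centre of the grip. Axes of the plate.
- tray: Stainless tray on the bench, pan 120 (x) by 96 (y) mm, floor 3 mm thick, walls 18 mm tall at the sides and back, open at its front end (+x), 0.22 to 0.37 kg. Origin at the centre of the pan's underside. x points to the open end. A flat tail, 4 mm thick, runs 55 mm out behind the back wall and carries an upright grip.
- tray_grip (a point): Point on the tray's black upright grip, 32 mm above the tray's underside. The grip is 14 (x) by 44 (y) mm, its top 50 mm above the underside, and stands 35 mm behind the pan's back wall. Axes of the tray.
- tray_mouth (a point): Middle of the tray's open front edge, on the floor of the pan: 155 mm in +x from and 29 mm below the grip's point. Axes of the tray. The canisters slide off this edge once the pan slopes down this way by some 16 to 24 degrees.
- can0: A white desiccant canister with a blue band, 24 mm across and 26 mm tall, 12 g, standing loose on the tray (1 of 5); origin at its centre
- can1: A white desiccant canister with a blue band, 24 mm across and 26 mm tall, 12 g, standing loose on the tray (2 of 5); origin at its centre
- can2: A white desiccant canister with a blue band, 24 mm across and 26 mm tall, 12 g, standing loose on the tray (3 of 5); origin at its centre
- can3: A white desiccant canister with a blue band, 24 mm across and 26 mm tall, 12 g, standing loose on the tray (4 of 5); origin at its centre
- can4: A white desiccant canister with a blue band, 24 mm across and 26 mm tall, 12 g, standing loose on the tray (5 of 5); origin at its centre
- driver: Bystander, to be left alone: a green-handled screwdriver, 170 mm long, lying on the bench; origin at the centre of its underside
- jar: Bystander, to be left alone: white jar with a blue cap, 64 mm across, 85 mm tall; origin at the centre of its underside
- medium: Bystander, to be left alone: bottle of pink medium, 68 mm across, 150 mm tall; origin at the centre of its underside
- tip_box: Bystander, to be left alone: pink box of pipette tips, 85 x 125 x 78 mm; origin at the centre of its underside
- beaker: Bystander, to be left alone: glass beaker, 68 mm across, 90 mm tall; origin at the centre of its underside

How it is judged:
By the outcome, as a careful person would: the job done as asked, in the order asked, and still so for the second after the job is handed in, while the arm keeps its last pose, push and grip.
It also fails if it takes over 72 s, if anything falls off the work surface, if the arm or the gripper's body presses on something with over 40 N, if the wrist force passes 120 N, or if a joint passes its speed limit or range.

## Working session

There is one attempt and no reset: what is moved stays moved. The work goes in short steps, Python scripts to look and compute and a tool call to move; the robot and the scene stay as the last step left them, time stands still between calls to the robot, and variables do not carry over. Pictures are saved under pics/ and viewed, about 8 in all and at most 12, crops included, and the job is handed in when it is done.

Besides the shell and the picture viewer there is one more tool, called after ">>>" by a JSON object that holds its "op" and its "data". jog_arm: Moves the arm, as the interface text tells. Its arguments: {"type":"object","properties":{"motion":{"type":"array","items":{"type":"array","items":{"type":"number"}}},"gripper":{"type":"number"},"grip_force":{"type":"number"}},"required":["motion"]}

```bash
mkdir -p pics; ls; cat > h.py <<'E'
import numpy as np, cv2
from workcell import readout, viewer, robot
def cap(n, save=None):
    c=viewer.capture(n)
    if save: cv2.imwrite('pics/'+save, c['frame'][:,:,::-1])
    np.savez('last_%s.npz'%n, **c)
    return c
def load(n): return dict(np.load('last_%s.npz'%n, allow_pickle=True))
def cloud(c):
    z=c['z_map']; h,w=z.shape; f=h/2/np.tan(np.radians(float(c['vertical_fov']))/2)
    v,u=np.mgrid[:h,:w]
    P=np.stack([(u-c['cx'])/f*z, -(v-c['cy'])/f*z, -z, np.ones_like(z)],-1)
    W=P@np.linalg.inv(c['view']).T
    W=W[...,:3]; W[z==0]=np.nan
    return W
def proj(c,p):
    h=c['z_map'].shape[0]; f=h/2/np.tan(np.radians(float(c['vertical_fov']))/2)
    q=c['view']@np.append(p,1); return f*q[0]/-q[2]+c['cx'], f*q[1]/q[2]+c['cy']
def ray(c,u,v,z):
    h=c['z_map'].shape[0]; f=h/2/np.tan(np.radians(float(c['vertical_fov']))/2)
    M=np.linalg.inv(c['view']); d=M[:3,:3]@np.array([(u-c['cx'])/f,-(v-c['cy'])/f,-1]); o=M[:3,3]
    return o+d*(z-o[2])/d[2]
E
python3 - <<'E'
from h import *
print(robot.tips_ahead, [x for x in dir(robot) if x[0]!='_'])
o=readout.get_obs(); print(o)
a=cap('scene','s0.png'); b=cap('side','d0.png'); w=cap('wrist','w0.png')
for c in (a,b,w): print(c['vertical_fov'],c['cx'],c['cy'],np.linalg.inv(c['view'])[:3].round(3).tolist(),[k for k in c])
E
```

```text
pics
0.008 ['IKError', 'tips_ahead']
{'time': 0.0, 'q': array([ 8.40355274e+01,  2.33650594e+00,  4.80172782e+00, -2.77593233e-02,
       -9.25605272e+01, -1.91192797e+01]), 'qvel': array([-0.1087904 , -0.01289446,  0.10305163, -0.06768996, -0.00970138,
       -0.1057493 ]), 'effort': array([ 9.04011449e-04, -3.68204176e+01,  3.47422206e+01,  6.93222776e+00,
       -5.36909443e-03, -1.09743732e-05]), 'position': array([0.25415303, 0.54316443, 0.23829027]), 'orientation': array([[-6.54234185e-04, -4.23922805e-01, -9.05698089e-01],
       [-1.60409791e-03, -9.05696672e-01,  4.23923301e-01],
       [-9.99998499e-01,  1.73017352e-03, -8.74759591e-05]]), 'force': array([0.28739506, 0.83704835, 0.34675287]), 'torque': array([0.00516945, 0.03137237, 0.01133626]), 'finger_gap': 0.08530335083708623}
48.55825189414404 256.4156077891624 197.13126046670675 [[-0.285, -0.612, 0.737, 1.261], [0.958, -0.191, 0.212, 0.18], [0.011, 0.767, 0.641, 0.734]] ['frame', 'z_map', 'vertical_fov', 'cx', 'cy', 'view']
47.68738516180093 245.8131751444003 197.86140191111224 [[0.875, 0.296, -0.382, 0.08], [-0.483, 0.551, -0.68, -0.792], [0.009, 0.78, 0.625, 0.819]] ['frame', 'z_map', 'vertical_fov', 'cx', 'cy', 'view']
62.284984567102946 248.50337511220712 193.61269966929498 [[-0.425, 0.873, 0.241, 0.316], [-0.905, -0.41, -0.111, 0.516], [0.001, -0.265, 0.964, 0.372]] ['frame', 'z_map', 'vertical_fov', 'cx', 'cy', 'view']
```

View pics/s0.png

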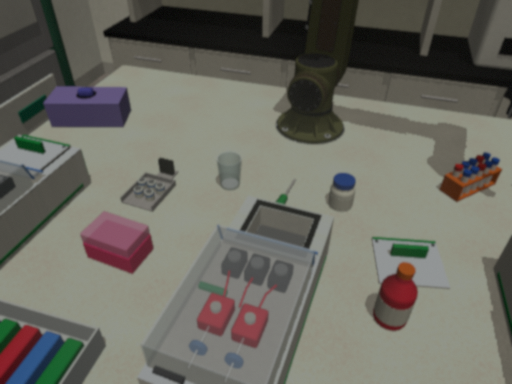

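View pics/d0.png

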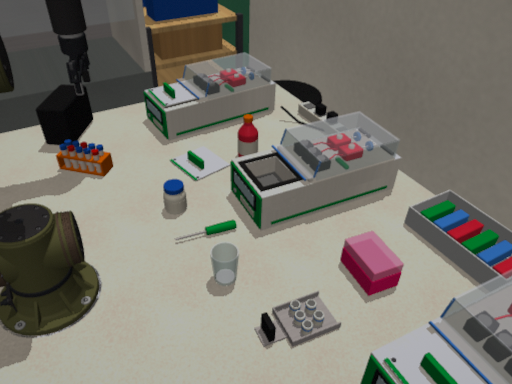

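The scene view shows the tray at about (150,190) with its black grip at (167,166), the well at (283,222), the cover's green grip at (408,250), and the blue lip from (222,232) to (318,255). In the side view the tray is at (305,315) with its grip at (268,327), the well at (270,172), and the cover at (198,162).

```bash
cat > m1.py <<'E'
from h import *
a=load('scene'); b=load('side')
def rect(P):
    r=cv2.minAreaRect((P[:,:2]*1000).astype(np.float32)); return r, np.median(P,0).round(4)
def comps(c,mask,zr,name,minn=25):
    W=cloud(c); m=mask&(W[...,2]>zr[0])&(W[...,2]<zr[1])
    n,l,s,ce=cv2.connectedComponentsWithStats(m.astype(np.uint8))
    for i in range(1,n):
        if s[i,4]<minn: continue
        P=W[l==i]; (cc,wh,an),med=rect(P); print(name,ce[i].round(),s[i,4],'c',np.round(cc,1),'wh',np.round(wh,1),'ang',round(an,1),'z',np.percentile(P[:,2],[5,50,95]).round(4))
for n,c in (('scene',a),('side',b)):
    hsv=cv2.cvtColor(c['frame'],cv2.COLOR_RGB2HSV); H,S,V=[hsv[...,i].astype(int) for i in range(3)]
    W=cloud(c); roi=(W[...,0]>.1)&(W[...,0]<.95)&(abs(W[...,1])<.5)
    green=(H>50)&(H<85)&(S>100)&roi
    comps(c,green,(0.0,.2),n+' green')
    blue=(H>95)&(H<125)&(S>70)&roi
    comps(c,blue,(0.01,.2),n+' blue')
    dark=(V<60)&roi
    comps(c,dark,(.012,.2),n+' dark')
    up=roi&(W[...,2]>.109)&(W[...,2]<.121)&(S<60)&(V>110)
    comps(c,up,(0,1),n+' deck')
    comps(c,roi&(W[...,2]>.001),(.0015,.03),n+' low',150)
    print('bench z',np.nanmedian(W[...,2][roi&(abs(W[...,2])<.02)]))
E
python3 m1.py
```

```text
scene green [282. 199.] 50 c [429.4   9.4] wh [15.6 33.1] ang 74.9 z [0.0182 0.0221 0.0249]
scene green [409. 250.] 352 c [521.8 330.5] wh [14. 77.] ang 10.8 z [0.0122 0.0271 0.0361]
scene blue [470. 167.] 184 c [217.9 468.1] wh [38.1 89.9] ang 84.3 z [0.0715 0.0808 0.0832]
scene blue [344. 181.] 283 c [380.9 155.7] wh [57.8 50.1] ang 7.8 z [0.0753 0.0829 0.0849]
scene dark [311.  97.] 547 c [105.    4.3] wh [87.5  9.8] ang 89.8 z [0.1128 0.1531 0.1927]
scene dark [166. 166.] 164 c [ 396.7 -332.8] wh [41.  15.4] ang 82.8 z [0.0144 0.0339 0.0492]
scene dark [286. 218.] 455 c [615.2  49.8] wh [144.2  99.2] ang 86.2 z [0.1156 0.1174 0.1193]
scene deck [244. 212.] 386 c [597.9 -33.8] wh [ 57.8 123.3] ang 65.5 z [0.1114 0.1134 0.1153]
scene deck [298. 208.] 28 c [557.3  74.7] wh [61.9  6.2] ang 87.3 z [0.1114 0.1132 0.115 ]
scene deck [309. 275.] 975 c [752.7 138. ] wh [393.1  42.9] ang 2.0 z [0.1117 0.1134 0.1158]
scene low [151. 188.] 1210 c [ 459.  -349.1] wh [114.4 181.3] ang 86.1 z [0.002  0.0128 0.0283]
scene low [230. 185.] 151 c [ 400.8 -141.3] wh [30.3 58.1] ang 28.2 z [0.0037 0.
[... 3169 characters left out ...]
.0016 0.0025 0.0132]
side low [258. 245.] 307 c [497.3 -93.5] wh [126.4 140.2] ang 40.3 z [0.0016 0.0024 0.004 ]
side low [362. 278.] 787 c [ 670.5 -302.5] wh [119.3 213.1] ang 18.8 z [0.0017 0.0075 0.0274]
side low [185. 272.] 197 c [309.5 -84.7] wh [ 61.7 118.1] ang 5.5 z [0.0016 0.0024 0.0041]
side low [319. 275.] 153 c [ 595.8 -251.2] wh [75.5 67. ] ang 37.2 z [0.0016 0.0023 0.0039]
side low [218. 291.] 406 c [ 345.6 -188.6] wh [177.5  81.5] ang 55.2 z [0.0016 0.0031 0.0264]
side low [299. 320.] 2685 c [ 464.5 -338.8] wh [156.7 209.2] ang 86.9 z [0.0018 0.0054 0.0286]
side low [143. 299.] 150 c [ 188.6 -110.4] wh [57.8 87.6] ang 35.3 z [0.0016 0.0023 0.0041]
bench z 0.0011418713482322929
```

```bash
cat >> h.py <<'E'
def yawof(o=None):
    o=o or readout.get_obs(); R=o['orientation']; return np.degrees(np.arctan2(R[1,1],R[0,1]))
def plan(goals, start=None, step=.048, turn=8.0):
    """goals: (x,y,z,yaw of tool y). print jog rows, assuming tool x straight down"""
    o=readout.get_obs(); p=np.array(o['position']) if start is None else np.array(start[:3]); y=yawof(o) if start is None else start[3]
    for g in goals:
        d=np.array(g[:3])-p; dy=(g[3]-y+180)%360-180
        n=max(int(np.ceil(max(np.linalg.norm(d)/step,abs(dy)/turn))),1); rows=[]
        for i in range(n):
            c,s=np.cos(np.radians(y)),np.sin(np.radians(y)); w=d/n
            rows.append([round(-w[2],4),round(w[0]*c+w[1]*s,4),round(w[0]*s-w[1]*c,4),round(-dy/n,2)]); y+=dy/n
        p=np.array(g[:3]); y=g[3]
        print(g); 
        for i in range(0,n,5): print('  ',rows[i:i+5])
E
python3 - <<'E'
from h import *
plan([(.50,.06,.28,-95),(.40,-.325,.24,-95)])
E
```

```text
(0.5, 0.06, 0.28, -95)
   [[np.float64(-0.0035), np.float64(0.0278), np.float64(-0.0356), np.float64(-1.67)], [np.float64(-0.0035), np.float64(0.0288), np.float64(-0.0348), np.float64(-1.67)], [np.float64(-0.0035), np.float64(0.0298), np.float64(-0.0339), np.float64(-1.67)], [np.float64(-0.0035), np.float64(0.0308), np.float64(-0.0331), np.float64(-1.67)], [np.float64(-0.0035), np.float64(0.0318), np.float64(-0.0321), np.float64(-1.67)]]
   [[np.float64(-0.0035), np.float64(0.0327), np.float64(-0.0312), np.float64(-1.67)], [np.float64(-0.0035), np.float64(0.0336), np.float64(-0.0302), np.float64(-1.67)], [np.float64(-0.0035), np.float64(0.0344), np.float64(-0.0292), np.float64(-1.67)], [np.float64(-0.0035), np.float64(0.0353), np.float64(-0.0282), np.float64(-1.67)], [np.float64(-0.0035), np.float64(0.0361), np.float64(-0.0272), np.float64(-1.67)]]
   [[np.float64(-0.0035), np.float64(0.0369), np.float64(-0.0261), np.float64(-1.67)], [np.float64(-0.0035), np.float64(0.0376), np.float64(-0.025), np.float64(-1.67)]]
(0.4, -0.325, 0.24, -95)
   [[np.float64(0.0044), np.float64(0.0436), np.float64(0.0073), 0.0], [np.float64(0.0044), np.float64(0.0436), np.float64(0.0073), 0.0], [np.float64(0.0044), np.float64(0.0436), np.float64(0.0073), 0.0], [np.float64(0.0044), np.float64(0.0436), np.float64(0.0073), 0.0], [np.float64(0.0044), np.float64(0.0436), np.float64(0.0073), 0.0]]
   [[np.float64(0.0044), np.float64(0.0436), np.float64(0.0073), 0.0], [np.float64(0.0044), np.float64(0.0436), np.float64(0.0073), 0.0], [np.float64(0.0044), np.float64(0.0436), np.float64(0.0073), 0.0], [np.float64(0.0044), np.float64(0.0436), np.float64(0.0073), 0.0]]
```

>>> {"op": "jog_arm", "data": {"motion": [[-0.0035,0.028,-0.035,-1.7],[-0.0035,0.029,-0.035,-1.7],[-0.0035,0.03,-0.034,-1.7],[-0.0035,0.031,-0.033,-1.7],[-0.0035,0.032,-0.032,-1.7]], "gripper": 0}}

```text
time: 0.65
position: [0.3562, 0.3378, 0.2517]
orientation: [[-0.004, -0.273, -0.962], [-0.01, -0.962, 0.273], [-1.0, 0.01, 0.001]]
force: [0.1, 0.9, -0.1]
finger_gap: 0.0853
```

>>> {"op": "jog_arm", "data": {"motion": [[-0.0035,0.033,-0.031,-1.7],[-0.0035,0.034,-0.03,-1.7],[-0.0035,0.034,-0.029,-1.7],[-0.0035,0.035,-0.028,-1.7],[-0.0035,0.036,-0.027,-1.7]]}}

```text
time: 1.15
position: [0.4631, 0.1301, 0.2713]
orientation: [[-0.003, -0.119, -0.993], [-0.008, -0.993, 0.119], [-1.0, 0.008, 0.002]]
force: [1.2, -0.6, 0.5]
finger_gap: 0.0854
```

>>> {"op": "jog_arm", "data": {"motion": [[-0.0035,0.037,-0.026,-1.7],[-0.0035,0.038,-0.025,-1.7],[0,0,0,0]]}}

```text
time: 1.45
position: [0.5082, 0.0423, 0.2789]
orientation: [[-0.003, -0.062, -0.998], [-0.008, -0.998, 0.062], [-1.0, 0.009, 0.003]]
force: [0.5, 0.6, -0.2]
finger_gap: 0.0856
```

```bash
sed -i 's/round(\(-w\[2\]\),4)/float(round(\1,4))/; s/,round(w\[0\]\*c+w\[1\]\*s,4),round(w\[0\]\*s-w\[1\]\*c,4),round(-dy\/n,2)/,float(round(w[0]*c+w[1]*s,4)),float(round(w[0]*s-w[1]*c,4)),float(round(-dy\/n,2))/' h.py
python3 - <<'E'
from h import *
c=cap('wrist','w1.png')
plan([(.40,-.325,.24,-95)])
E
```

```text
(0.4, -0.325, 0.24, -95)
   [[0.0043, 0.0416, 0.0094, 0.17], [0.0043, 0.0417, 0.0093, 0.17], [0.0043, 0.0417, 0.0092, 0.17], [0.0043, 0.0417, 0.0091, 0.17], [0.0043, 0.0418, 0.0089, 0.17]]
   [[0.0043, 0.0418, 0.0088, 0.17], [0.0043, 0.0418, 0.0087, 0.17], [0.0043, 0.0418, 0.0086, 0.17], [0.0043, 0.0419, 0.0085, 0.17]]
```

View pics/w1.png

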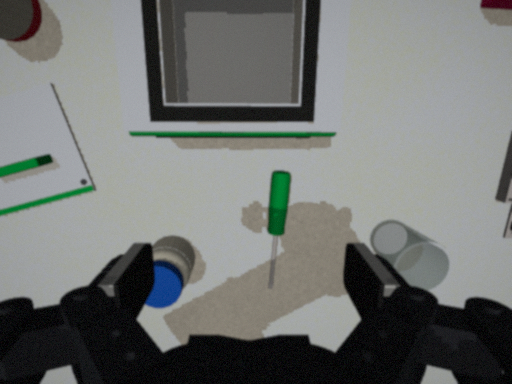

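Wrist view: the well's gasket front corners are at about (150,121) and (314,121) on the outside and (163,105) and (303,105) on the inside. The unit's green front edge is at v=133, and the driver, jar and beaker lie in front of it.

```bash
python3 - <<'E'
from h import *
c=load('wrist'); W=cloud(c); g=cv2.cvtColor(c['frame'],cv2.COLOR_RGB2GRAY).astype(int)
m=(g<55); m[135:]=0; m[:,:130]=0; m[:,340:]=0
P=W[m]; print('gasket z',np.median(P[:,2]))
# outer front edge: lowest dark row per column ; sides
L=[];R=[];F=[];IF=[]
for u in range(165,300,5):
    v=np.where(m[:,u])[0]; F.append(ray(c,u,v.max()+.5,.119)); IF.append(ray(c,u,v.min()-.5,.119))
for v in range(5,95,5):
    u=np.where(m[v])[0]; L.append(ray(c,u.min()-.5,v,.119)); R.append(ray(c,u.max()+.5,v,.119))
F,IF,L,R=map(np.array,(F,IF,L,R))
for n,A,ax in (('F',F,1),('IF',IF,1),('L',L,0),('R',R,0)):
    k=np.polyfit(A[:,ax],A[:,1-ax],1); print(n,np.degrees(np.arctan(k[0])).round(2),A.mean(0).round(4),np.std(A[:,1-ax]-np.polyval(k,A[:,ax])).round(4))
E
```

```text
gasket z nan
F 3.59 [0.5641 0.0548 0.119 ] 0.0
IF 16.72 [0.5819 0.0532 0.119 ] 0.0188
L -3.54 [0.6285 0.122  0.119 ] 0.0002
R -3.95 [ 0.6196 -0.0234  0.119 ] 0.0003
```

>>> {"op": "jog_arm", "data": {"motion": [[0.004,0.042,0.009,0.2],[0.004,0.042,0.009,0.2],[0.004,0.042,0.009,0.2],[0.004,0.042,0.009,0.2],[0.004,0.042,0.009,0.2]]}}

```text
time: 2.0
position: [0.4471, -0.1617, 0.2576]
orientation: [[-0.006, -0.068, -0.998], [-0.006, -0.998, 0.068], [-1.0, 0.007, 0.006]]
force: [0.9, -0.3, -0.6]
finger_gap: 0.0854
```

>>> {"op": "jog_arm", "data": {"motion": [[0.004,0.042,0.009,0.2],[0.004,0.042,0.009,0.2],[0.004,0.042,0.009,0.2],[0.004,0.042,0.009,0.2],[0,0,0,0]]}}

```text
time: 2.5
position: [0.3955, -0.331, 0.2407]
orientation: [[-0.006, -0.08, -0.997], [-0.004, -0.997, 0.08], [-1.0, 0.005, 0.006]]
force: [-0.8, 0.0, -0.1]
finger_gap: 0.0854
```

```bash
python3 - <<'E'
from h import *
c=cap('wrist','w2.png')
print(yawof(),readout.get_obs()['orientation'].round(3).tolist())
E
```

```text
-94.54890790413128 [[-0.006, -0.079, -0.997], [-0.004, -0.997, 0.079], [-1.0, 0.005, 0.005]]
```

View pics/w2.png

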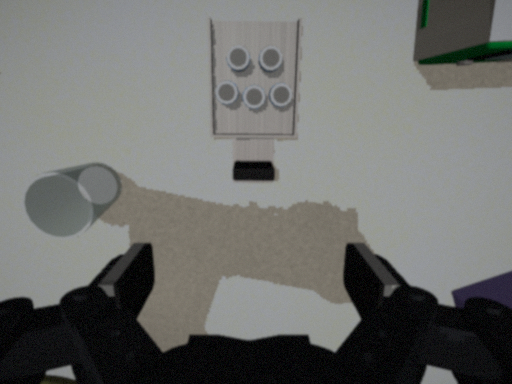

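The wrist view shows five canisters upright in the pan, at (238,58), (270,58), (228,93), (255,97) and (281,95). The pan's back wall is at v≈135 and the black grip at (253,171).

```bash
python3 - <<'E'
from h import *
c=load('wrist'); W=cloud(c); g=cv2.cvtColor(c['frame'],cv2.COLOR_RGB2GRAY).astype(int)
o=readout.get_obs(); print('tcp px',proj(c,o['position']), o['position'])
m=(g<50); m[190:]=0; m[:150]=0; m[:,:215]=0; m[:,295:]=0
P=W[m]; print(np.nanpercentile(P[:,2],[5,50,95]))
v,u=np.where(m); r=cv2.minAreaRect(np.stack([u,v],1).astype(np.float32)); print(r, m.sum(), u.min(),u.max(),v.min(),v.max())
top=[ray(c,x,y,.05) for x,y in ((u.min()-.5,v.min()),(u.max()+.5,v.min()))]; print('top rear?',np.round(top,4))
print(ray(c,*r[0],.05))
# pan outline corners by rays: walls outer near bench
for p in ((213,136),(297,136),(211,20),(300,20)): print(p,ray(c,*p,.018).round(4), ray(c,*p,.0).round(4))
for k in (160,165,170,175,178): print(k,[W[k,x].round(3).tolist() for x in (240,253,268)])
E
```

```text
tcp px (np.float64(246.90108745797374), np.float64(257.40485967688994)) [ 0.39625863 -0.3295661   0.24104358]
[0.02107778 0.04871635 0.05029045]
((253.5, 170.5), (17.0, 39.0), 90.0) 699 234 273 162 179
top rear? [[ 0.408  -0.3167  0.05  ]
 [ 0.4046 -0.3578  0.05  ]]
[ 0.39741199 -0.33656861  0.05      ]
(213, 136) [ 0.4333 -0.295   0.018 ] [ 0.4317 -0.293   0.    ]
(297, 136) [ 0.4257 -0.3878  0.018 ] [ 0.4238 -0.3904  0.    ]
(211, 20) [ 0.5485 -0.3059  0.018 ] [ 0.5527 -0.3044  0.    ]
(300, 20) [ 0.5413 -0.3954  0.018 ] [ 0.5452 -0.3985  0.    ]
160 [[0.402, -0.322, 0.004], [0.4, -0.337, 0.004], [0.399, -0.355, 0.003]]
165 [[0.402, -0.323, 0.036], [0.401, -0.337, 0.036], [0.399, -0.353, 0.034]]
170 [[0.399, -0.323, 0.05], [0.398, -0.336, 0.05], [0.397, -0.352, 0.05]]
175 [[0.394, -0.322, 0.049], [0.392, -0.336, 0.049], [0.391, -0.351, 0.048]]
178 [[0.391, -0.322, 0.05], [0.389, -0.335, 0.049], [0.389, -0.351, 0.051]]
```

>>> {"op": "jog_arm", "data": {"motion": [[0.035,0.0065,0,0.25],[0.048,0,0,0],[0.048,0,0,0],[0.03,0,0,0],[0.02,0,0,0]]}}

```text
time: 3.05
position: [0.401, -0.3318, 0.0591]
orientation: [[0.005, -0.077, -0.997], [-0.007, -0.997, 0.077], [-1.0, 0.007, -0.006]]
force: [-0.3, -0.3, 0.7]
finger_gap: 0.0851
```

```bash
python3 - <<'E'
from h import *
plan([(.3955,-.337,.023,-94.8)])
E
```

```text
(0.3955, -0.337, 0.023, -94.8)
   [[0.0361, 0.0057, 0.0051, 0.38]]
```

>>> {"op": "jog_arm", "data": {"motion": [[0.0,0.0057,0.005,0.4],[0.018,0,0,0],[0.018,0,0,0],[0,0,0,0]]}}

```text
time: 3.45
position: [0.3973, -0.3332, 0.0229]
orientation: [[0.004, -0.078, -0.997], [-0.007, -0.997, 0.078], [-1.0, 0.006, -0.005]]
force: [-0.2, -0.1, 0.1]
finger_gap: 0.0854
```

```bash
python3 - <<'E'
from h import *
plan([(.3955,-.337,.023,-94.8)])
E
```

```text
(0.3955, -0.337, 0.023, -94.8)
   [[-0.0001, 0.004, 0.0015, 0.34]]
```

>>> {"op": "jog_arm", "data": {"motion": [[0.0,0.0045,0.002,0.3],[0,0,0,0]]}}

```text
time: 3.65
position: [0.3966, -0.3378, 0.0265]
orientation: [[0.008, -0.081, -0.997], [-0.009, -0.997, 0.081], [-1.0, 0.008, -0.008]]
force: [-0.0, -0.8, 0.3]
finger_gap: 0.0852
```

>>> {"op": "jog_arm", "data": {"motion": [[0,0,0,0],[0,0,0,0],[0,0,0,0],[0,0,0,0],[0,0,0,0]], "gripper": 1, "grip_force": 110}}

```text
time: 4.15
position: [0.3985, -0.3387, 0.0305]
orientation: [[0.013, -0.082, -0.997], [-0.011, -0.997, 0.082], [-1.0, 0.01, -0.014]]
force: [0.1, -0.8, -0.7]
finger_gap: 0.0418
```

>>> {"op": "jog_arm", "data": {"motion": [[0,0,0,0],[-0.004,0,0,0],[-0.004,0,0,0],[-0.004,0,0,0],[0,0,0,0]]}}

```text
time: 4.65
position: [0.3963, -0.3374, 0.0406]
orientation: [[0.008, -0.082, -0.997], [-0.008, -0.997, 0.082], [-1.0, 0.007, -0.009]]
force: [-0.0, -0.3, -3.0]
finger_gap: 0.0417
```

```bash
python3 - <<'E'
from h import *
c=cap('wrist','w3.png'); o=readout.get_obs(); print(o['force'],o['torque'])
print(yawof(),o['orientation'].round(3).tolist())
W=cloud(c); d=cap('side','d3.png')
W2=cloud(d)
# tray floor heights in strip along tray x
for n,Wk in (('w',W),('s',W2)):
  for x in np.arange(.41,.56,.01):
    m=(abs(Wk[...,0]-x)<.004)&(abs(Wk[...,1]+.337+.083*(x-.3955))<.042)
    if m.sum()>5: print(n,x.round(3),m.sum(),np.percentile(Wk[m][:,2],[5,25]).round(4))
E
```

```text
[-0.34331287  0.74668868 -3.4340775 ] [0.08393661 0.2778776  0.04391223]
-94.72607999736226 [[0.008, -0.082, -0.997], [-0.007, -0.997, 0.082], [-1.0, 0.007, -0.008]]
w 0.41 14578 [0.0115 0.0774]
w 0.42 2770 [-0.0007  0.0129]
w 0.43 3301 [0.0112 0.012 ]
w 0.44 2523 [0.0109 0.0115]
w 0.45 2632 [0.0107 0.0113]
w 0.46 2847 [0.0109 0.0117]
w 0.47 3740 [0.0119 0.0371]
w 0.48 2848 [0.0108 0.012 ]
w 0.49 3015 [0.0103 0.011 ]
w 0.5 4704 [0.0105 0.0115]
w 0.51 811 [0.0101 0.0107]
s 0.41 494 [0.0006 0.2578]
s 0.42 393 [0.0007 0.1671]
s 0.43 122 [0.0132 0.3645]
s 0.44 54 [0.0106 0.012 ]
s 0.45 56 [0.0104 0.0119]
s 0.46 214 [0.0119 0.0152]
s 0.47 127 [0.0235 0.0353]
s 0.48 57 [0.0107 0.0334]
s 0.49 88 [0.0101 0.0122]
s 0.5 173 [0.011  0.0137]
s 0.51 87 [0.0109 0.0144]
s 0.52 41 [0.0104 0.012 ]
s 0.53 75 [0.0095 0.011 ]
s 0.54 86 [0.0093 0.011 ]
s 0.55 47 [-0.0004  0.0003]
s 0.56 100 [-0.0017 -0.0005]
```

View pics/d3.png

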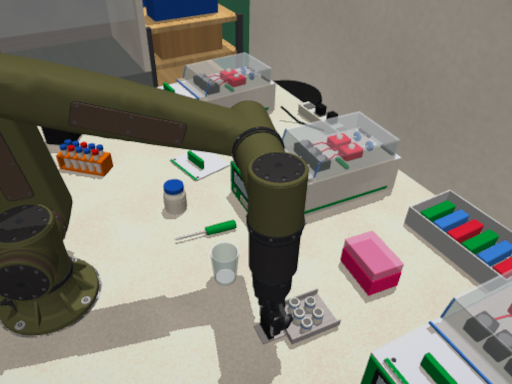

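The side view shows the tray held level just off the bench, with all five canisters still standing in it.

>>> {"op": "jog_arm", "data": {"motion": [[-0.01,0,0,0],[-0.02,0,0,0],[-0.03,0,0,0],[-0.03,0,0,0],[-0.02,0,0,0]]}}

```text
time: 5.25
position: [0.3928, -0.3353, 0.1514]
orientation: [[-0.001, -0.083, -0.997], [-0.004, -0.997, 0.083], [-1.0, 0.004, 0.0]]
force: [1.5, -0.6, -2.9]
finger_gap: 0.0419
```

>>> {"op": "jog_arm", "data": {"motion": [[-0.02,-0.005,0,0],[-0.01,-0.01,0,0],[-0.003,-0.02,-0.001,0],[0,-0.03,-0.001,0],[0,-0.035,-0.002,-0.1]]}}

```text
time: 5.75
position: [0.4053, -0.2353, 0.1907]
orientation: [[0.005, -0.087, -0.996], [-0.007, -0.996, 0.087], [-1.0, 0.006, -0.005]]
force: [0.5, 0.0, -3.4]
finger_gap: 0.0418
```

>>> {"op": "jog_arm", "data": {"motion": [[0,-0.04,-0.002,-0.1],[0,-0.04,-0.002,-0.1],[0,-0.04,-0.002,-0.1],[0,-0.04,-0.002,-0.1],[0,-0.035,-0.002,-0.1]]}}

```text
time: 6.25
position: [0.4296, -0.0325, 0.1892]
orientation: [[0.006, -0.08, -0.997], [-0.004, -0.997, 0.08], [-1.0, 0.004, -0.006]]
force: [0.1, 0.7, -4.4]
finger_gap: 0.0418
```

```bash
python3 - <<'E'
from h import *
o=readout.get_obs(); print(o['position'],o['orientation'].round(3).tolist(),yawof(),o['force'],o['torque'])
plan([(.4479,.060,.19,-93.7)],step=.03)
E
```

```text
[ 0.42963399 -0.03251193  0.18918322] [[0.006, -0.08, -0.997], [-0.004, -0.997, 0.08], [-1.0, 0.004, -0.006]] -94.56160081523625 [ 0.06502677  0.70135522 -4.43702614] [-0.04264216  0.02851138  0.03488245]
(0.4479, 0.06, 0.19, -93.7)
   [[-0.0002, -0.0234, -0.0027, -0.22], [-0.0002, -0.0234, -0.0028, -0.22], [-0.0002, -0.0234, -0.0029, -0.22], [-0.0002, -0.0234, -0.003, -0.22]]
```

>>> {"op": "jog_arm", "data": {"motion": [[0,-0.028,-0.003,-0.2],[0,-0.027,-0.003,-0.2],[0,-0.02,-0.003,-0.2],[0,-0.012,-0.002,-0.2],[0,-0.003,0,0]]}}

```text
time: 6.75
position: [0.4449, 0.0659, 0.1881]
orientation: [[0.004, -0.057, -0.998], [-0.002, -0.998, 0.057], [-1.0, 0.001, -0.004]]
force: [-0.1, 0.5, -3.1]
finger_gap: 0.042
```

```bash
python3 - <<'E'
from h import *
o=readout.get_obs(); print(o['position'],yawof(),o['force'],o['torque'])
c=cap('wrist'); d=cap('scene'); e=cap('side')
im=np.hstack([cv2.resize(c['frame'],(400,300)),cv2.resize(d['frame'][100:340,150:450],(400,300))])
im2=np.hstack([cv2.resize(e['frame'][60:300,130:430],(400,300)),0*im[:,:400]])
cv2.imwrite('pics/m4.png',np.vstack([im,im2])[:,:,::-1])
W=cloud(c)
for x in np.arange(.46,.62,.02):
    m=(abs(W[...,0]-x)<.004)&(abs(W[...,1]-.06+.065*(x-.448))<.042)&(W[...,2]>.13)
    if m.sum()>5: print(x.round(3),m.sum(),np.percentile(W[m],[5,25,50],axis=0)[:,2].round(4))
E
```

```text
[0.44491798 0.06591853 0.18810427] -93.25131366306364 [-0.10551335  0.51488995 -3.07756564] [-0.0418227   0.26198158 -0.04433478]
0.46 14382 [0.1607 0.2376 0.2588]
0.48 3488 [0.1584 0.1592 0.16  ]
0.5 2800 [0.1579 0.1586 0.159 ]
0.52 3794 [0.1591 0.1841 0.1849]
0.54 3708 [0.1574 0.1581 0.1587]
0.56 443 [0.157  0.1578 0.1583]
```

View pics/m4.png

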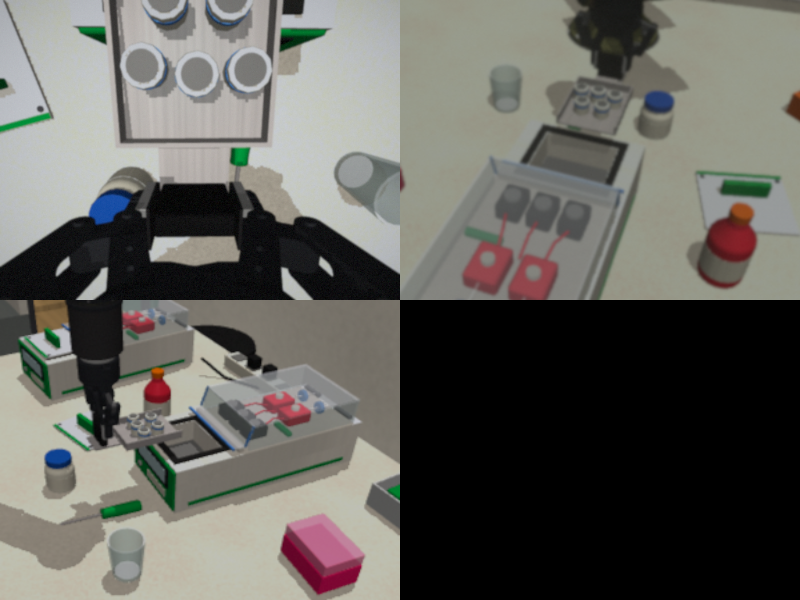

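The composite shows the tray level with all five canisters aboard and the mouth just short of the well, its edge at about (268,202)–(311,206) in the scene view.

```bash
python3 - <<'E'
from h import *
d=load('scene')
for p in ((268.5,202),(311,206)): print(ray(d,*p,.157))
W=cloud(d); m=(W[...,2]>.14)&(W[...,2]<.2)&(W[...,0]>.45)&(W[...,0]<.65)&(abs(W[...,1]-.05)<.08)
P=W[m]; u=P[:,0]*.9979-P[:,1]*.0645; v=P[:,0]*.0645+P[:,1]*.9979
q=P[:,2]<.165
print('mouth local x max', np.percentile(u[q],[97,99,100])-.6230, 'y mid', (np.percentile(v[q],[1,99])-.0889))
plan([(.4479,.060,.155,-93.7)],step=.03)
E
```

```text
[0.60580474 0.01830429 0.157     ]
[0.59196498 0.10550241 0.157     ]
mouth local x max [-0.03355823 -0.03257593 -0.0307776 ] y mid [-0.0381034   0.05561445]
(0.4479, 0.06, 0.155, -93.7)
   [[0.0167, 0.0021, -0.0016, 0.17], [0.0167, 0.0021, -0.0016, 0.17]]
```

>>> {"op": "jog_arm", "data": {"motion": [[0.006,0.004,-0.002,0.2],[0.008,0.004,-0.003,0.2],[0.008,0,-0.002,0],[0.006,0,0,0],[0.003,0,0,0]]}}

```text
time: 7.4
position: [0.4519, 0.0521, 0.1545]
orientation: [[0.004, -0.071, -0.997], [-0.002, -0.997, 0.071], [-1.0, 0.002, -0.004]]
force: [-0.3, 0.6, -2.7]
finger_gap: 0.0419
```

>>> {"op": "jog_arm", "data": {"motion": [[0.002,0,0,0],[0.002,0,0,0],[0.001,0,0,0]]}}

```text
time: 7.7
position: [0.4523, 0.0517, 0.1498]
orientation: [[0.005, -0.071, -0.997], [-0.003, -0.997, 0.071], [-1.0, 0.003, -0.006]]
force: [-1.8, -0.7, 1.0]
finger_gap: 0.0422
```

>>> {"op": "jog_arm", "data": {"motion": [[-0.003,-0.003,0,-0.2],[0,-0.002,0,-0.1],[0,0,0,0]], "grip_force": 20}}

```text
time: 8.0
position: [0.4527, 0.0576, 0.1533]
orientation: [[0.006, -0.065, -0.998], [-0.002, -0.998, 0.065], [-1.0, 0.002, -0.006]]
force: [-0.2, -0.4, -3.3]
finger_gap: 0.0419
```

>>> {"op": "jog_arm", "data": {"motion": [[-0.004,0,-0.002,0],[-0.004,0,-0.002,0],[-0.004,0,-0.002,0],[-0.004,0,-0.002,0],[-0.004,0,-0.002,0]]}}

```text
time: 8.5
position: [0.463, 0.0572, 0.1744]
orientation: [[0.005, -0.065, -0.998], [-0.002, -0.998, 0.065], [-1.0, 0.002, -0.005]]
force: [-0.0, 0.1, -2.5]
finger_gap: 0.0415
```

```bash
cat > look.py <<'E'
from h import *
import sys
o=readout.get_obs(); print(o['position'],yawof(),o['force'],o['torque'],o['finger_gap'],o['time'])
c=cap('wrist'); d=cap('scene'); e=cap('side')
im=np.hstack([cv2.resize(c['frame'],(400,300)),cv2.resize(d['frame'][130:280,200:400],(400,300))])
im2=np.hstack([cv2.resize(e['frame'][110:230,190:350],(400,300)),cv2.resize(e['frame'][60:300,130:430],(400,300))])
cv2.imwrite('pics/'+sys.argv[1],np.vstack([im,im2])[:,:,::-1])
W=cloud(c); R=o['position']
for dx in np.arange(.04,.16,.01):
    x=R[0]+dx
    m=(abs(W[...,0]-x)<.003)&(abs(W[...,1]-R[1]+.065*dx)<.042)&(W[...,2]>.06)
    if m.sum()>5: print(x.round(3),m.sum(),np.percentile(W[m],[5,25,50],axis=0)[:,2].round(4))
E
python3 look.py m5.png
```

```text
[0.46299773 0.05721927 0.17439526] -93.69964119117775 [-0.03525058  0.14496493 -2.49980871] [0.01089763 0.21368512 0.06981737] 0.04151503419975453 8.5
0.503 1851 [0.1446 0.1452 0.1456]
0.513 1949 [0.1444 0.145  0.1455]
0.523 1922 [0.1443 0.145  0.1455]
0.533 2701 [0.1452 0.1703 0.1712]
0.543 2618 [0.1448 0.1702 0.1711]
0.553 2040 [0.1437 0.1444 0.145 ]
0.563 3854 [0.1439 0.1448 0.1482]
0.573 1252 [0.1436 0.1443 0.1449]
0.583 21 [0.1431 0.144  0.1443]
```

The tray is still level and did not pivot in the pads at 20 N. I'll pre-tilt it a little by dragging the mouth up the unit's front face, where friction turns it mouth-down.

>>> {"op": "jog_arm", "data": {"motion": [[0,0,0.008,0],[0,-0.001,0.016,0],[0,-0.002,0.02,0],[0,-0.001,0.016,0],[0.003,0,0.008,0]], "grip_force": 100}}

```text
time: 9.15
position: [0.3915, 0.0652, 0.1692]
orientation: [[0.002, -0.067, -0.998], [-0.003, -0.998, 0.067], [-1.0, 0.003, -0.002]]
force: [-0.0, -0.4, -3.2]
finger_gap: 0.0419
```

>>> {"op": "jog_arm", "data": {"motion": [[0.008,0,0.003,0],[0.014,0,0,0],[0.016,0,0,0],[0.01,0,0,0],[0.004,0,0,0]]}}

```text
time: 9.65
position: [0.3877, 0.0652, 0.1117]
orientation: [[0.002, -0.066, -0.998], [-0.002, -0.998, 0.066], [-1.0, 0.002, -0.002]]
force: [0.5, -0.2, -3.7]
finger_gap: 0.0419
```

```bash
python3 look.py m6.png
```

```text
[0.38773623 0.06517517 0.11165888] -93.76578355305938 [ 0.48660874 -0.24401562 -3.66638288] [-0.07373805  0.2253203  -0.00671816] 0.04188135444138677 9.65
0.428 1857 [0.0817 0.0823 0.0828]
0.438 1954 [0.0815 0.0821 0.0826]
0.448 1928 [0.0814 0.0821 0.0825]
0.458 2681 [0.0821 0.107  0.1082]
0.468 2686 [0.082  0.1074 0.1082]
0.478 2043 [0.0807 0.0814 0.082 ]
0.488 3812 [0.0808 0.0817 0.0829]
0.498 1283 [0.0805 0.0812 0.0818]
0.508 17 [0.0802 0.0808 0.0814]
```

View pics/m6.png

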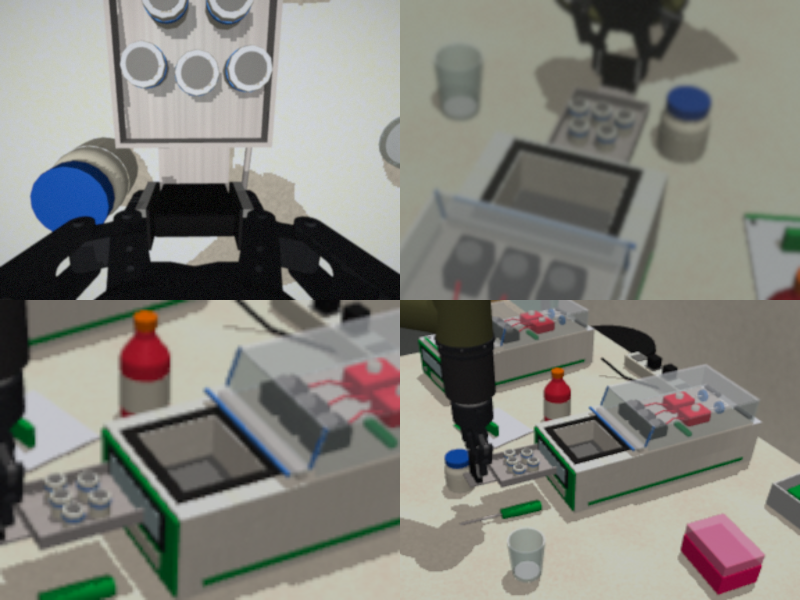

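The composite shows the tray level in front of the green face with its mouth a few mm away. All five canisters are standing and the jar is clear.

>>> {"op": "jog_arm", "data": {"motion": [[0,0,-0.003,0],[0,0,-0.003,0],[0,0,-0.002,0]], "grip_force": 20}}

```text
time: 10.1
position: [0.3979, 0.0652, 0.1153]
orientation: [[0.006, -0.065, -0.998], [-0.001, -0.998, 0.065], [-1.0, 0.0, -0.006]]
force: [-0.7, -0.6, -3.1]
finger_gap: 0.0418
```

>>> {"op": "jog_arm", "data": {"motion": [[0,0,-0.002,0],[0,0,-0.002,0]]}}

```text
time: 10.3
position: [0.4026, 0.065, 0.1158]
orientation: [[0.007, -0.066, -0.998], [-0.0, -0.998, 0.066], [-1.0, -0.0, -0.007]]
force: [0.6, -0.4, -3.4]
finger_gap: 0.0417
```

>>> {"op": "jog_arm", "data": {"motion": [[0,0,-0.002,0],[0,0,-0.002,0]]}}

```text
time: 10.5
position: [0.4048, 0.0647, 0.1151]
orientation: [[0.001, -0.066, -0.998], [-0.001, -0.998, 0.066], [-1.0, 0.0, -0.001]]
force: [-18.8, 3.4, 2.1]
finger_gap: 0.0419
```

>>> {"op": "jog_arm", "data": {"motion": [[0,0,-0.002,0],[0,0,-0.002,0]]}}

```text
time: 10.7
position: [0.4049, 0.0643, 0.1136]
orientation: [[-0.01, -0.066, -0.998], [-0.002, -0.998, 0.066], [-1.0, 0.002, 0.01]]
force: [-12.7, 1.4, 1.2]
finger_gap: 0.0418
```

>>> {"op": "jog_arm", "data": {"motion": [[-0.003,0,-0.001,0],[-0.003,0,-0.001,0],[-0.003,0,-0.001,0]]}}

```text
time: 11.0
position: [0.4056, 0.0638, 0.1206]
orientation: [[-0.019, -0.066, -0.998], [-0.003, -0.998, 0.066], [-1.0, 0.004, 0.018]]
force: [-6.2, -0.3, -6.3]
finger_gap: 0.0415
```

```bash
python3 look.py m7.png
```

```text
[0.4056012  0.06378268 0.1205514 ] -93.80115301133293 [-6.15801386 -0.28449536 -6.29884246] [ 0.23946578  2.25556502 -0.12003377] 0.04151854651124645 11.0
0.446 1863 [0.0891 0.0897 0.0902]
0.456 1935 [0.0886 0.0892 0.0897]
0.466 1822 [0.0882 0.0888 0.0894]
0.476 2621 [0.0887 0.1137 0.1147]
0.486 2654 [0.0879 0.1133 0.1143]
0.496 2075 [0.0865 0.0872 0.0877]
0.506 3605 [0.0862 0.0872 0.0907]
0.516 1261 [0.0856 0.0864 0.087 ]
0.526 8 [0.085  0.0854 0.086 ]
```

>>> {"op": "jog_arm", "data": {"motion": [[0,0,0.008,0],[-0.006,0,0.006,0],[-0.014,0,0,0],[-0.018,0,0,0],[-0.014,0,0,0]], "grip_force": 100}}

```text
time: 11.65
position: [0.393, 0.0647, 0.1782]
orientation: [[-0.012, -0.066, -0.998], [-0.002, -0.998, 0.066], [-1.0, 0.003, 0.011]]
force: [-0.2, 0.6, -4.0]
finger_gap: 0.0418
```

>>> {"op": "jog_arm", "data": {"motion": [[-0.004,0.001,-0.006,0],[0,0.001,-0.014,0],[0,0.001,-0.018,0],[0,0.001,-0.015,0],[0,0,-0.008,0]]}}

```text
time: 12.15
position: [0.4592, 0.0573, 0.1884]
orientation: [[-0.001, -0.064, -0.998], [0.003, -0.998, 0.064], [-1.0, -0.003, 0.001]]
force: [0.4, -0.5, -2.2]
finger_gap: 0.0421
```

```bash
python3 look.py m8.png; python3 -c "
from h import *
plan([(.463,.059,.165,-93.7)])"
```

```text
[0.45916705 0.05726174 0.18839252] -93.65508985119537 [ 0.3574848  -0.51824008 -2.17412722] [-0.04112566  0.19246737  0.02526499] 0.04206658704962368 12.15
0.499 1850 [0.1582 0.1589 0.1593]
0.509 1950 [0.158  0.1587 0.1592]
0.519 1894 [0.1579 0.1586 0.1592]
0.529 2679 [0.1588 0.1838 0.1848]
0.539 2645 [0.1583 0.1837 0.1846]
0.549 2060 [0.1571 0.1578 0.1583]
0.559 3817 [0.1571 0.1582 0.1614]
0.569 1250 [0.1568 0.1576 0.1583]
0.579 8 [0.1569 0.1576 0.1581]
(0.463, 0.059, 0.165, -93.7)
   [[0.0231, -0.0019, -0.0048, 0.04]]
```

>>> {"op": "jog_arm", "data": {"motion": [[0.008,-0.001,-0.002,0],[0.01,-0.001,-0.002,0],[0.005,0,0,0]], "gripper": 0.56, "grip_force": 20}}

```text
time: 12.6
position: [0.4618, 0.0597, 0.1639]
orientation: [[-0.001, -0.063, -0.998], [0.004, -0.998, 0.063], [-1.0, -0.004, 0.001]]
force: [0.2, 0.2, -3.6]
finger_gap: 0.042
```

```bash
python3 look.py m9.png
```

```text
[0.46182662 0.05973693 0.16392725] -93.6149640416949 [ 0.22360184  0.24534663 -3.59948376] [0.00579444 0.21392414 0.00125471] 0.041969157589138016 12.6
0.502 1870 [0.1338 0.1344 0.1349]
0.512 1940 [0.1335 0.1342 0.1347]
0.522 1925 [0.1333 0.1341 0.1346]
0.532 2663 [0.1342 0.1588 0.1602]
0.542 2717 [0.134  0.1593 0.1603]
0.552 2015 [0.1326 0.1334 0.1339]
0.562 3736 [0.1327 0.1337 0.1348]
0.572 1296 [0.1323 0.1331 0.1339]
0.582 11 [0.132  0.1331 0.1337]
```

>>> {"op": "jog_arm", "data": {"motion": [[0,0,0,0],[0,0,0,0]], "gripper": 0.525}}

```text
time: 12.95
position: [0.4621, 0.0596, 0.1657]
orientation: [[0.001, -0.063, -0.998], [0.004, -0.998, 0.063], [-1.0, -0.004, -0.001]]
force: [0.3, -0.4, -3.1]
finger_gap: 0.042
```

>>> {"op": "jog_arm", "data": {"motion": [[0,0,0,0],[0,0,0,0]], "gripper": 0.515}}

```text
time: 13.15
position: [0.4623, 0.0597, 0.1663]
orientation: [[0.002, -0.063, -0.998], [0.004, -0.998, 0.063], [-1.0, -0.004, -0.002]]
force: [0.4, 0.3, -3.3]
finger_gap: 0.0421
```

```bash
python3 look.py m9.png
```

```text
[0.46226693 0.05970884 0.16631815] -93.59610171298108 [ 0.42124885  0.27208965 -3.30011192] [-0.00405825  0.15059904 -0.00429316] 0.04205680114772039 13.15
0.502 1857 [0.1362 0.1369 0.1374]
0.512 1945 [0.136  0.1367 0.1372]
0.522 1941 [0.136  0.1366 0.1372]
0.532 2667 [0.1367 0.1612 0.1628]
0.542 2713 [0.1365 0.162  0.1629]
0.552 2006 [0.1352 0.136  0.1365]
0.562 3741 [0.1354 0.1363 0.1374]
0.572 1329 [0.1351 0.1359 0.1366]
0.582 12 [0.1348 0.1356 0.1358]
```

>>> {"op": "jog_arm", "data": {"motion": [[0.001,0,0,0],[0.001,0,0,0]], "gripper": 0.505}}

```text
time: 13.5
position: [0.4623, 0.0597, 0.1642]
orientation: [[0.002, -0.063, -0.998], [0.004, -0.998, 0.063], [-1.0, -0.004, -0.002]]
force: [0.1, -0.0, -3.2]
finger_gap: 0.0422
```

>>> {"op": "jog_arm", "data": {"motion": [[0.001,0,0,0],[0.001,0,0,0]], "gripper": 0.5}}

```text
time: 13.7
position: [0.4623, 0.0597, 0.1619]
orientation: [[0.002, -0.063, -0.998], [0.004, -0.998, 0.063], [-1.0, -0.004, -0.002]]
force: [-0.2, 0.1, -4.1]
finger_gap: 0.0433
```

```bash
python3 look.py m9.png
```

```text
[0.4622874  0.05968142 0.16191633] -93.60184061702584 [-0.19048926  0.05112609 -4.11638007] [-0.0463642   0.18196786 -0.06574639] 0.04326118999925836 13.7
0.502 1855 [0.132  0.1327 0.1332]
0.512 1960 [0.1319 0.1325 0.133 ]
0.522 1930 [0.1317 0.1324 0.133 ]
0.532 2675 [0.1326 0.157  0.1585]
0.542 2724 [0.1324 0.1578 0.1586]
0.552 2017 [0.1311 0.1318 0.1323]
0.562 3760 [0.1312 0.132  0.1332]
0.572 1296 [0.1307 0.1316 0.1323]
0.582 9 [0.131  0.1313 0.1321]
```

>>> {"op": "jog_arm", "data": {"motion": [[0,0,0,0]], "gripper": 0.496}}

```text
time: 13.95
position: [0.4623, 0.0597, 0.162]
orientation: [[0.002, -0.063, -0.998], [0.004, -0.998, 0.063], [-1.0, -0.004, -0.002]]
force: [0.5, 0.3, -3.7]
finger_gap: 0.0432
```

```bash
python3 look.py m9.png
```

```text
[0.4622762  0.05966222 0.16195663] -93.60203946090205 [ 0.53631174  0.27787309 -3.70356988] [0.03577851 0.17573902 0.02819874] 0.04322269989328666 13.95
0.502 1869 [0.1321 0.1328 0.1333]
0.512 1946 [0.132  0.1326 0.1331]
0.522 1940 [0.1318 0.1325 0.133 ]
0.532 2685 [0.1327 0.1572 0.1587]
0.542 2718 [0.1324 0.1578 0.1587]
0.552 2011 [0.1311 0.1318 0.1324]
0.562 3763 [0.1312 0.1322 0.1333]
0.572 1295 [0.1308 0.1316 0.1323]
0.582 12 [0.1311 0.1315 0.1319]
```

>>> {"op": "jog_arm", "data": {"motion": [[0,0,0,0]], "gripper": 0.492}}

```text
time: 14.2
position: [0.4623, 0.0597, 0.162]
orientation: [[0.002, -0.063, -0.998], [0.004, -0.998, 0.063], [-1.0, -0.004, -0.002]]
force: [0.2, 0.5, -3.2]
finger_gap: 0.0436
```

>>> {"op": "jog_arm", "data": {"motion": [[0,0,0,0]], "gripper": 0.489}}

```text
time: 14.3
position: [0.4625, 0.0597, 0.1622]
orientation: [[0.003, -0.063, -0.998], [0.004, -0.998, 0.063], [-1.0, -0.004, -0.002]]
force: [0.5, 0.6, -1.9]
finger_gap: 0.0435
```

```bash
python3 look.py m9.png
```

```text
[0.46245063 0.05967276 0.16223671] -93.60047179054389 [ 0.50486361  0.57945945 -1.87025407] [-0.01915696  0.12262202 -0.00152218] 0.043476145535760444 14.3
0.502 1801 [0.1282 0.1289 0.1294]
0.512 1868 [0.1271 0.1277 0.1282]
0.522 1794 [0.1262 0.1271 0.1277]
0.532 2487 [0.1263 0.1515 0.1523]
0.542 2241 [0.1245 0.1501 0.1512]
0.552 1811 [0.1227 0.1234 0.1239]
0.562 3135 [0.1221 0.1232 0.1353]
0.572 1764 [0.121  0.1219 0.147 ]
0.582 225 [0.1198 0.1204 0.121 ]
```

Pivoting has begun: the slope is now about 6°, with the mouth resting on the rim. I'll lift the grip with this light hold.

>>> {"op": "jog_arm", "data": {"motion": [[-0.004,0,-0.001,0],[-0.004,0,-0.001,0],[-0.003,0,-0.001,0],[0,0,0,0]]}}

```text
time: 14.85
position: [0.4659, 0.0594, 0.1746]
orientation: [[0.003, -0.063, -0.998], [0.004, -0.998, 0.063], [-1.0, -0.004, -0.003]]
force: [-0.5, 1.0, -3.3]
finger_gap: 0.0434
```

```bash
python3 look.py m9.png
```

```text
[0.46589745 0.05944063 0.17464641] -93.60025302901246 [-0.49247916  0.96128022 -3.32015319] [-0.0729837   0.09017954 -0.03742652] 0.043369851129500946 14.85
0.506 1735 [0.1351 0.1359 0.1364]
0.516 1743 [0.133  0.1337 0.1343]
0.526 1785 [0.1317 0.133  0.1514]
0.536 2239 [0.1304 0.156  0.1568]
0.546 1685 [0.1269 0.128  0.1542]
0.556 1946 [0.1246 0.1255 0.1262]
0.566 2337 [0.1229 0.1244 0.1488]
0.576 1931 [0.1208 0.1224 0.148 ]
0.586 693 [0.1182 0.1191 0.1197]
```

>>> {"op": "jog_arm", "data": {"motion": [[-0.004,0,-0.001,0],[-0.004,0,-0.001,0],[-0.004,0,-0.001,0],[0,0,0,0]]}}

```text
time: 15.4
position: [0.4687, 0.0591, 0.1869]
orientation: [[0.002, -0.063, -0.998], [0.004, -0.998, 0.063], [-1.0, -0.004, -0.002]]
force: [-0.2, 0.3, -2.3]
finger_gap: 0.0436
```

```bash
python3 look.py m10.png
```

```text
[0.46869938 0.05914546 0.18686321] -93.5908297425416 [-0.17372586  0.2719144  -2.31838394] [-0.06173182  0.03830074 -0.02555596] 0.04362727275135886 15.4
0.509 1644 [0.1412 0.1421 0.1429]
0.519 1489 [0.1385 0.1394 0.1402]
0.529 1786 [0.1367 0.1546 0.1626]
0.539 2015 [0.1331 0.16   0.1609]
0.549 1506 [0.1287 0.1296 0.1305]
0.559 2055 [0.1261 0.1276 0.1356]
0.569 1848 [0.123  0.125  0.1508]
0.579 1320 [0.1196 0.1211 0.1473]
0.589 1177 [0.116  0.1169 0.1176]
0.599 151 [0.1147 0.1154 0.116 ]
```

View pics/m10.png

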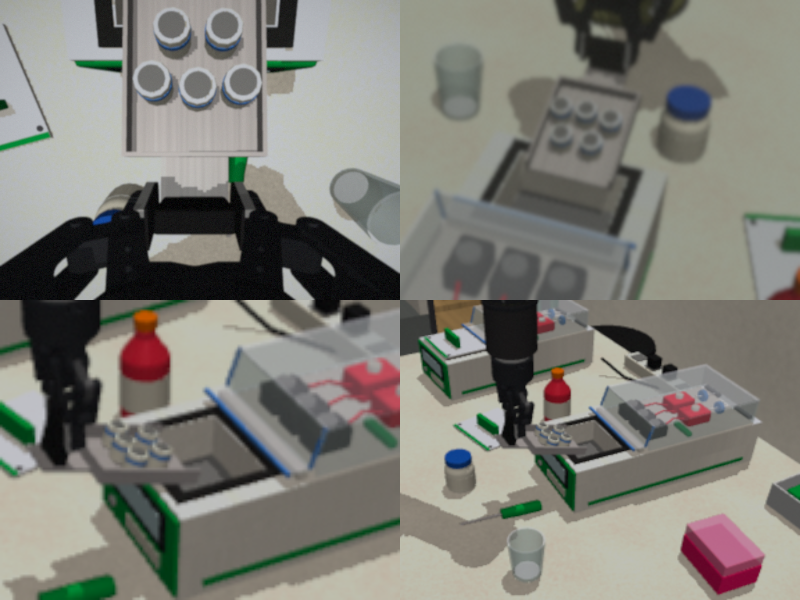

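The composite shows the tray tilted about 16°, with the mouth near mid-well and all five canisters still on it. I'll keep tilting.

>>> {"op": "jog_arm", "data": {"motion": [[-0.004,0,-0.001,0],[-0.004,0,-0.001,0],[-0.004,0,-0.001,0],[-0.002,0,0,0]]}}

```text
time: 15.95
position: [0.4713, 0.0588, 0.2007]
orientation: [[0.0, -0.062, -0.998], [0.003, -0.998, 0.062], [-1.0, -0.003, -0.0]]
force: [-1.0, 0.3, -3.9]
finger_gap: 0.0438
```

>>> {"op": "jog_arm", "data": {"motion": [[-0.004,0,-0.001,0],[-0.004,0,-0.001,0],[-0.004,0,-0.001,0],[0,0,0,0]]}}

```text
time: 16.35
position: [0.4748, 0.0586, 0.2144]
orientation: [[0.001, -0.062, -0.998], [0.004, -0.998, 0.062], [-1.0, -0.004, -0.001]]
force: [1.0, -0.6, -2.9]
finger_gap: 0.044
```

```bash
python3 look.py m11.png; cat > cans.py <<'E'
from h import *
# bright points above tray / in well, scene+side
for n in ('scene','side'):
    W=cloud(load(n)); u=W[...,0]*.9979-W[...,1]*.0645-.623; v=W[...,0]*.0645+W[...,1]*.9979-.0889
    m=(abs(u)<.048)&(abs(v)<.058)&(W[...,2]<.118)
    print(n,m.sum(),'well z pct',np.percentile(W[m][:,2],[5,25,50,75,95,100]).round(3))
E
python3 cans.py
```

```text
[0.47475445 0.05862852 0.2143635 ] -93.58230011848008 [ 1.03986445 -0.61988695 -2.92563256] [ 0.00723904  0.05880668 -0.00251173] 0.044034100062458816 16.35
0.515 1525 [0.1579 0.1591 0.16  ]
0.525 1462 [0.153  0.1542 0.1552]
0.535 1416 [0.1482 0.1493 0.1503]
0.545 1382 [0.1433 0.1445 0.1455]
0.555 1338 [0.1384 0.1397 0.1407]
0.565 1303 [0.1336 0.1348 0.1358]
0.575 1244 [0.1287 0.1301 0.131 ]
0.585 1222 [0.1239 0.1251 0.1261]
0.595 234 [0.1217 0.1223 0.1228]
0.605 86 [0.06   0.0602 0.0605]
0.615 607 [0.0601 0.0604 0.061 ]
0.625 205 [0.0601 0.0602 0.0605]
scene 812 well z pct [0.057 0.059 0.066 0.082 0.103 0.118]
side 218 well z pct [0.061 0.064 0.08  0.084 0.088 0.118]
```

View pics/m11.png

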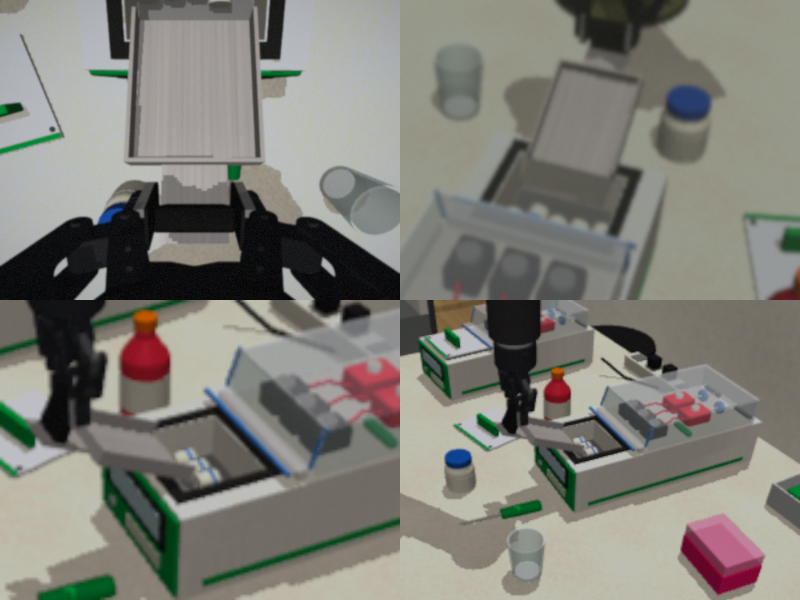

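The tray is empty and the canisters are in the well. I'll grip firmly, lift clear and carry the tray back.

>>> {"op": "jog_arm", "data": {"motion": [[0,0,0,0],[-0.005,0,0.002,0],[-0.02,0,0.005,0],[-0.03,0,0.01,0],[-0.02,0,0.01,0]], "gripper": 1, "grip_force": 80}}

```text
time: 17.0
position: [0.4453, 0.0595, 0.2868]
orientation: [[-0.009, -0.063, -0.998], [-0.0, -0.998, 0.063], [-1.0, 0.001, 0.009]]
force: [-0.1, -0.2, -2.4]
finger_gap: 0.0421
```

```bash
python3 -c "
from h import *
print(readout.get_obs()['position'],readout.get_obs()['finger_gap'])
plan([(.40,-.335,.25,-94.8)],step=.042)"
```

```text
[0.44529324 0.05947747 0.28683382] 0.04211569952215022
(0.4, -0.335, 0.25, -94.8)
   [[0.0037, 0.0397, 0.002, 0.12], [0.0037, 0.0397, 0.0019, 0.12], [0.0037, 0.0397, 0.0019, 0.12], [0.0037, 0.0397, 0.0018, 0.12], [0.0037, 0.0397, 0.0017, 0.12]]
   [[0.0037, 0.0397, 0.0016, 0.12], [0.0037, 0.0397, 0.0015, 0.12], [0.0037, 0.0397, 0.0015, 0.12], [0.0037, 0.0397, 0.0014, 0.12], [0.0037, 0.0397, 0.0013, 0.12]]
```

>>> {"op": "jog_arm", "data": {"motion": [[0.002,0.02,0.002,0.1],[0.004,0.04,0.002,0.1],[0.004,0.042,0.002,0.1],[0.004,0.042,0.002,0.1],[0.004,0.042,0.002,0.1]]}}

```text
time: 17.5
position: [0.4227, -0.1267, 0.275]
orientation: [[0.002, -0.061, -0.998], [0.004, -0.998, 0.061], [-1.0, -0.004, -0.002]]
force: [0.9, -0.3, -2.6]
finger_gap: 0.0424
```

>>> {"op": "jog_arm", "data": {"motion": [[0.004,0.042,0.002,0.1],[0.004,0.042,0.002,0.1],[0.004,0.04,0.001,0.1],[0.005,0.03,0.001,0.1],[0.005,0.02,0.001,0.1]]}}

```text
time: 18.0
position: [0.4011, -0.3092, 0.2542]
orientation: [[0.006, -0.073, -0.997], [0.002, -0.997, 0.073], [-1.0, -0.002, -0.006]]
force: [0.3, 1.0, -2.7]
finger_gap: 0.0427
```

```bash
python3 -c "
from h import *
print(readout.get_obs()['position'])
plan([(.40,-.337,.13,-94.8)],step=.042)"
```

```text
[ 0.40109354 -0.30923792  0.25418817]
(0.4, -0.337, 0.13, -94.8)
   [[0.031, 0.0069, -0.0002, 0.16], [0.031, 0.0069, -0.0003, 0.16], [0.031, 0.0069, -0.0003, 0.16], [0.031, 0.0069, -0.0003, 0.16]]
```

>>> {"op": "jog_arm", "data": {"motion": [[0.03,0.006,0,0.2],[0.035,0.006,0,0.2],[0.035,0.006,0,0.2],[0.025,0.005,0,0.2],[0.012,0.002,0,0]]}}

```text
time: 18.5
position: [0.3988, -0.3389, 0.1156]
orientation: [[0.009, -0.093, -0.996], [-0.001, -0.996, 0.093], [-1.0, 0.0, -0.009]]
force: [0.1, -0.8, -3.0]
finger_gap: 0.0422
```

>>> {"op": "jog_arm", "data": {"motion": [[0.004,0,0,0],[0.004,0,0,0],[0.004,0,0,0]]}}

```text
time: 18.8
position: [0.3993, -0.3391, 0.1043]
orientation: [[0.009, -0.093, -0.996], [-0.002, -0.996, 0.093], [-1.0, 0.001, -0.009]]
force: [0.1, -0.1, -2.9]
finger_gap: 0.0423
```

Next I'll use the light hold again and lower. The mouth should touch first and the bench will level the tray.

>>> {"op": "jog_arm", "data": {"motion": [[0.004,0,0,0],[0.004,0,0,0],[0.004,0,0,0],[0.004,0,0,0],[0.004,0,0,0]], "gripper": 0.492, "grip_force": 20}}

```text
time: 19.3
position: [0.4017, -0.3398, 0.0872]
orientation: [[0.015, -0.091, -0.996], [-0.006, -0.996, 0.091], [-1.0, 0.004, -0.016]]
force: [-1.4, -0.3, 0.3]
finger_gap: 0.0435
```

>>> {"op": "jog_arm", "data": {"motion": [[0.005,0,0,0],[0.005,0,0,0],[0.005,0,0,0],[0.005,0,0,0],[0.005,0,0,0]], "gripper": 0.489}}

```text
time: 19.8
position: [0.4025, -0.3403, 0.0608]
orientation: [[0.017, -0.092, -0.996], [-0.007, -0.996, 0.091], [-1.0, 0.005, -0.017]]
force: [-0.1, -0.8, -0.4]
finger_gap: 0.0434
```

```bash
cat > look2.py <<'E'
from h import *
o=readout.get_obs(); print(o['position'],yawof(),o['force'],o['torque'],o['finger_gap'],o['time'])
c=cap('wrist'); W=cloud(c); R=o['position']
for dx in np.arange(.04,.16,.02):
    x=R[0]+dx
    m=(abs(W[...,0]-x)<.003)&(abs(W[...,1]-R[1]+.09*dx)<.042)&(W[...,2]<.15)
    if m.sum()>5: print(x.round(3),m.sum(),np.percentile(W[m],[5,25,50],axis=0)[:,2].round(4))
E
python3 look2.py
```

```text
[ 0.40245321 -0.34033678  0.06081214] -95.25521753487051 [-0.09719619 -0.79732334 -0.37545944] [0.06141386 0.13234413 0.00099878] 0.043368934786798145 19.8
0.442 1693 [0.0205 0.0214 0.0219]
0.462 1730 [0.0166 0.0174 0.0179]
0.482 1764 [0.0126 0.0134 0.014 ]
0.502 1807 [0.0086 0.0094 0.01  ]
0.522 1611 [0.0048 0.0056 0.0061]
```

>>> {"op": "jog_arm", "data": {"motion": [[0.005,0,0,0],[0.005,0,0,0],[0.005,0,0,0],[0.005,0,0,0],[0.004,0,0,0]]}}

```text
time: 20.35
position: [0.4025, -0.3402, 0.0337]
orientation: [[0.016, -0.092, -0.996], [-0.006, -0.996, 0.092], [-1.0, 0.004, -0.016]]
force: [0.7, -0.4, -1.2]
finger_gap: 0.0441
```

>>> {"op": "jog_arm", "data": {"motion": [[0.003,0,0,0],[0.003,0,0,0]]}}

```text
time: 20.55
position: [0.4034, -0.3413, 0.0312]
orientation: [[0.017, -0.09, -0.996], [-0.009, -0.996, 0.09], [-1.0, 0.007, -0.017]]
force: [-5.3, 5.4, 16.8]
finger_gap: 0.044
```

```bash
python3 look2.py
```

```text
[ 0.40341346 -0.34128287  0.03121011] -95.17741379794543 [-5.26679718  5.41621773 16.81357619] [2.11986271 1.68061378 0.0997616 ] 0.04399990807891015 20.55
0.443 1850 [0.0012 0.0018 0.0023]
0.463 2019 [0.0012 0.0018 0.0023]
0.483 2218 [0.0012 0.0018 0.0023]
0.503 2461 [0.0011 0.0018 0.0023]
0.523 122 [0.0011 0.0017 0.0021]
```

>>> {"op": "jog_arm", "data": {"motion": [[-0.001,0,0,0],[0,0,0,0],[0,0,0,0],[0,0,0,0],[0,0,0,0]], "gripper": 0}}

```text
time: 21.1
position: [0.4046, -0.3418, 0.0331]
orientation: [[0.019, -0.09, -0.996], [-0.011, -0.996, 0.09], [-1.0, 0.009, -0.02]]
force: [-0.1, -0.3, -0.1]
finger_gap: 0.0855
```

>>> {"op": "jog_arm", "data": {"motion": [[-0.02,0,0,0],[-0.04,0,0,0],[-0.05,0,0,0],[-0.05,0,0,0],[-0.05,0,0,0]]}}

```text
time: 21.6
position: [0.3968, -0.3376, 0.238]
orientation: [[0.002, -0.091, -0.996], [-0.001, -0.996, 0.091], [-1.0, 0.001, -0.002]]
force: [0.5, -0.6, 0.6]
finger_gap: 0.0854
```

```bash
python3 look2.py; python3 -c "
from h import *
plan([(.50,.30,.25,-169)],step=.045,turn=5)"
```

```text
[ 0.3967952  -0.33759967  0.23795043] -95.19472114576155 [ 0.45651737 -0.62409289  0.62043576] [-0.04091275 -0.12232968  0.00569084] 0.08538756243074125 21.6
0.437 445 [0.001  0.0021 0.0033]
0.457 409 [0.0009 0.0017 0.0023]
0.477 424 [0.0009 0.0016 0.0022]
0.497 443 [0.0011 0.0018 0.0024]
0.517 466 [0.0011 0.0018 0.0022]
0.537 492 [0.0009 0.0017 0.0022]
(0.5, 0.3, 0.25, -169)
   [[-0.0001, -0.0431, -0.0029, 4.92], [-0.0001, -0.0432, 0.0008, 4.92], [-0.0001, -0.043, 0.0045, 4.92], [-0.0001, -0.0424, 0.0082, 4.92], [-0.0001, -0.0415, 0.0118, 4.92]]
   [[-0.0001, -0.0404, 0.0153, 4.92], [-0.0001, -0.0389, 0.0187, 4.92], [-0.0001, -0.0372, 0.022, 4.92], [-0.0001, -0.0351, 0.0251, 4.92], [-0.0001, -0.0329, 0.028, 4.92]]
   [[-0.0001, -0.0303, 0.0307, 4.92], [-0.0001, -0.0276, 0.0332, 4.92], [-0.0001, -0.0246, 0.0355, 4.92], [-0.0001, -0.0215, 0.0375, 4.92], [-0.0001, -0.0182, 0.0392, 4.92]]
```

>>> {"op": "jog_arm", "data": {"motion": [[-0.001,-0.043,-0.003,4.9],[-0.001,-0.043,0.001,4.9],[-0.001,-0.043,0.0045,4.9],[-0.001,-0.042,0.008,4.9],[-0.001,-0.0415,0.012,4.9]]}}

```text
time: 22.15
position: [0.4343, -0.1257, 0.2543]
orientation: [[0.019, -0.518, -0.855], [-0.012, -0.855, 0.518], [-1.0, 0.0, -0.023]]
force: [1.1, -0.2, -0.3]
finger_gap: 0.0853
```

>>> {"op": "jog_arm", "data": {"motion": [[0,-0.04,0.015,4.9],[0,-0.039,0.019,4.9],[0,-0.037,0.022,4.9],[0,-0.035,0.025,4.9],[0,-0.033,0.028,4.9]]}}

```text
time: 22.65
position: [0.4745, 0.0954, 0.2525]
orientation: [[0.023, -0.836, -0.549], [-0.01, -0.549, 0.836], [-1.0, -0.014, -0.021]]
force: [2.0, -0.5, -0.4]
finger_gap: 0.0852
```

>>> {"op": "jog_arm", "data": {"motion": [[0,-0.03,0.031,4.9],[0,-0.0275,0.033,4.9],[0,-0.0245,0.0355,4.9],[0,-0.0215,0.0375,4.9],[0,-0.01,0.02,4.9]]}}

```text
time: 23.15
position: [0.5136, 0.2973, 0.2488]
orientation: [[0.023, -0.99, -0.138], [-0.01, -0.139, 0.99], [-1.0, -0.021, -0.013]]
force: [-0.2, -0.8, -0.8]
finger_gap: 0.0856
```

```bash
cat > cov.py <<'E'
from h import *
o=readout.get_obs(); print(o['position'],yawof(),o['orientation'][:,0].round(3),o['time'])
c=cap('wrist','w12.png'); W=cloud(c); hsv=cv2.cvtColor(c['frame'],cv2.COLOR_RGB2HSV)
H,S,V=[hsv[...,i].astype(int) for i in range(3)]
g=(H>45)&(H<90)&(S>90)
n,l,s,ce=cv2.connectedComponentsWithStats(g.astype(np.uint8))
for i in range(1,n):
    if s[i,4]<60: continue
    v,u=np.where(l==i); P=W[l==i]
    print('green',ce[i].round(),s[i,4],'z',np.nanpercentile(P[:,2],[5,50,95]).round(4), np.nanmin(P,0).round(3), np.nanmax(P,0).round(3))
    t=P[P[:,2]>np.nanpercentile(P[:,2],95)-.006]; r=cv2.minAreaRect((t[:,:2]*1000).astype(np.float32)); b=cv2.boxPoints(r)
    print('  top',np.round(r[0],1),np.round(r[1],1),round(r[2],2))
m=(V>100)&(S<60)&(W[...,2]>.003)&(W[...,2]<.008)&(abs(W[...,0]-.53)<.13)&(abs(W[...,1]-.335)<.13)
P=W[m]; r=cv2.minAreaRect((P[:,:2]*1000).astype(np.float32)); print('plate',m.sum(),np.round(r[0],1),np.round(r[1],1),round(r[2],2),np.median(P[:,2]))
E
python3 cov.py
```

```text
[0.51362894 0.29726369 0.24881875] -172.0363706979916 [ 0.023 -0.01  -1.   ] 23.15
green [149.  11.] 346 z [0.0146 0.0202 0.0227] [0.591 0.145 0.013] [0.705 0.153 0.024]
  top [645.8 148.7] [  1.9 110.8] 86.25
green [231.  10.] 289 z [0.0211 0.0543 0.0935] [0.554 0.127 0.014] [0.56  0.152 0.1  ]
  top [557.1 150.4] [6.1 1.8] 35.72
green [286. 187.] 699 z [0.0036 0.0048 0.006 ] [0.453 0.249 0.003] [0.487 0.394 0.007]
  top [469.8 321.8] [  7.6 147. ] 11.44
green [244. 197.] 677 z [0.0344 0.0361 0.0374] [0.508 0.291 0.016] [0.531 0.37  0.038]
  top [519.4 330.5] [11.3 78.7] 11.46
green [178. 325.] 448 z [0.0128 0.018  0.022 ] [0.527 0.285 0.011] [0.641 0.526 0.319]
  top [543.2 422.8] [259.   99.9] 68.77
plate 11063 [534.3 334.6] [140.3 150.5] 11.39 0.0043011268449132944
```

```bash
python3 -c "
from h import *
plan([(.5194,.3305,.06,-168.6)],step=.042)"
```

```text
(0.5194, 0.3305, 0.06, -168.6)
   [[0.0376, -0.002, 0.0061, -0.73], [0.0376, -0.002, 0.0061, -0.73], [0.0376, -0.0021, 0.0061, -0.73], [0.0376, -0.0022, 0.006, -0.73], [0.0376, -0.0023, 0.006, -0.73]]
```

>>> {"op": "jog_arm", "data": {"motion": [[0.038,-0.001,0.006,-0.8],[0.04,-0.001,0.007,-0.8],[0.04,-0.001,0.007,-0.8],[0.038,-0.001,0.007,-0.7],[0.02,-0.001,0.005,-0.4]]}}

```text
time: 23.7
position: [0.5192, 0.3333, 0.067]
orientation: [[0.027, -0.98, -0.199], [-0.007, -0.199, 0.98], [-1.0, -0.025, -0.012]]
force: [0.9, -0.3, -0.4]
finger_gap: 0.0854
```

```bash
python3 -c "
from h import *
print(readout.get_obs()['orientation'].round(3).tolist())
plan([(.5194,.3305,.016,-168.6)],step=.02)"
```

```text
[[0.027, -0.98, -0.199], [-0.007, -0.199, 0.98], [-1.0, -0.025, -0.012]]
(0.5194, 0.3305, 0.016, -168.6)
   [[0.017, 0.0001, -0.0009, 0.02], [0.017, 0.0001, -0.0009, 0.02], [0.017, 0.0001, -0.0009, 0.02]]
```

>>> {"op": "jog_arm", "data": {"motion": [[0.018,0.001,-0.001,0],[0.018,0.001,-0.001,0],[0.014,0,-0.001,0]]}}

```text
time: 24.0
position: [0.5177, 0.3285, 0.0106]
orientation: [[0.023, -0.98, -0.2], [-0.011, -0.2, 0.98], [-1.0, -0.02, -0.015]]
force: [-0.2, 0.3, 0.2]
finger_gap: 0.0855
```

```bash
python3 -c "
from h import *
print(readout.get_obs()['orientation'].round(3).tolist())
plan([(.5194,.3305,.016,-168.6)],step=.02)"
```

```text
[[0.023, -0.98, -0.2], [-0.011, -0.2, 0.98], [-1.0, -0.02, -0.015]]
(0.5194, 0.3305, 0.016, -168.6)
   [[-0.0054, -0.0021, 0.0016, 0.14]]
```

>>> {"op": "jog_arm", "data": {"motion": [[-0.005,-0.002,0.002,0]]}}

```text
time: 24.1
position: [0.5176, 0.3292, 0.0122]
orientation: [[0.019, -0.98, -0.199], [-0.015, -0.199, 0.98], [-1.0, -0.015, -0.018]]
force: [0.6, 0.5, 0.3]
finger_gap: 0.0854
```

>>> {"op": "jog_arm", "data": {"motion": [[0,0,0,0],[0,0,0,0],[0,0,0,0],[0,0,0,0],[0,0,0,0]], "gripper": 1, "grip_force": 60}}

```text
time: 24.6
position: [0.5201, 0.3314, 0.0175]
orientation: [[0.025, -0.98, -0.2], [-0.01, -0.2, 0.98], [-1.0, -0.022, -0.014]]
force: [-0.4, -2.8, -0.1]
finger_gap: 0.0123
```

>>> {"op": "jog_arm", "data": {"motion": [[0,0,0,0],[0,0,0,0]]}}

```text
time: 24.8
position: [0.5202, 0.3315, 0.0185]
orientation: [[0.025, -0.98, -0.2], [-0.009, -0.2, 0.98], [-1.0, -0.023, -0.014]]
force: [-0.2, -0.3, -0.6]
finger_gap: 0.011
```

>>> {"op": "jog_arm", "data": {"motion": [[-0.01,0,0,0],[-0.03,0,0,0],[-0.045,0,0,0],[-0.045,0,0,0],[-0.03,0,0,0]]}}

```text
time: 25.3
position: [0.5127, 0.33, 0.1754]
orientation: [[0.012, -0.98, -0.199], [-0.02, -0.199, 0.98], [-1.0, -0.007, -0.022]]
force: [0.7, 0.6, -1.9]
finger_gap: 0.0109
```

```bash
python3 -c "
from h import *
o=readout.get_obs(); print(o['orientation'].round(3).tolist(),o['force'])
plan([(.575,.052,.18,-183.7)],step=.03)"
```

```text
[[0.012, -0.98, -0.199], [-0.02, -0.199, 0.98], [-1.0, -0.007, -0.022]] [ 0.65151939  0.63915397 -1.89264834]
(0.575, 0.052, 0.18, -183.7)
   [[-0.0005, -0.0006, -0.0285, 1.52], [-0.0005, -0.0013, -0.0285, 1.52], [-0.0005, -0.0021, -0.0284, 1.52], [-0.0005, -0.0028, -0.0283, 1.52], [-0.0005, -0.0036, -0.0283, 1.52]]
   [[-0.0005, -0.0043, -0.0282, 1.52], [-0.0005, -0.0051, -0.028, 1.52], [-0.0005, -0.0058, -0.0279, 1.52], [-0.0005, -0.0065, -0.0277, 1.52], [-0.0005, -0.0073, -0.0275, 1.52]]
```

>>> {"op": "jog_arm", "data": {"motion": [[-0.001,-0.001,-0.015,0.8],[-0.001,-0.001,-0.028,1.5],[0,-0.002,-0.03,1.6],[0,-0.003,-0.03,1.6],[0,-0.004,-0.03,1.6]]}}

```text
time: 25.8
position: [0.5436, 0.1986, 0.1829]
orientation: [[0.014, -0.997, -0.076], [-0.014, -0.076, 0.997], [-1.0, -0.013, -0.015]]
force: [1.0, 0.7, -1.4]
finger_gap: 0.0111
```

>>> {"op": "jog_arm", "data": {"motion": [[0,-0.005,-0.03,1.6],[0,-0.006,-0.03,1.6],[0,-0.006,-0.03,1.6],[0,-0.006,-0.025,1.6],[0,-0.005,-0.015,1]]}}

```text
time: 26.3
position: [0.5724, 0.0593, 0.1789]
orientation: [[0.004, -0.998, 0.063], [-0.017, 0.063, 0.998], [-1.0, -0.005, -0.016]]
force: [0.6, 0.8, -2.6]
finger_gap: 0.0109
```

```bash
cat > pl.py <<'E'
from h import *
import sys
o=readout.get_obs(); print(o['position'],yawof(),o['orientation'].round(3).tolist(),o['force'],o['torque'],o['time'])
e=np.linalg.norm
for n in ('wrist','scene','side'):
    c=cap(n); W=cloud(c); R=o['position']; hsv=cv2.cvtColor(c['frame'],cv2.COLOR_RGB2HSV); S=hsv[...,1].astype(int); V=hsv[...,2].astype(int)
    m=(S<60)&(V>110)&(abs(W[...,2]-R[2]+.0185-.005)<.008)&(abs(W[...,0]-R[0]-.015)<.085)&(abs(W[...,1]-R[1])<.082)
    n_,l,s,ce=cv2.connectedComponentsWithStats(m.astype(np.uint8))
    for i in range(1,n_):
        if s[i,4]<150: continue
        P=W[l==i]; A=np.c_[P[:,:2]-R[:2],np.ones(len(P))]; k=np.linalg.lstsq(A,P[:,2],rcond=None)[0]
        r=cv2.minAreaRect((P[:,:2]*1000).astype(np.float32))
        print(n,s[i,4],'slope x,y deg',np.degrees(k[:2]).round(2),'z at grip',k[2].round(4),'rect',np.round(r[0],1),np.round(r[1],1),round(r[2],2))
        far=[P[P@np.array([.9979,-.0645,0])>np.percentile(P@np.array([.9979,-.0645,0]),99.5)].mean(0)]; print('   rear',np.round(far,4))
E
python3 pl.py; python3 -c "
from h import *
plan([(.5796,.0516,.150,-183.7)],step=.03)"
```

```text
[0.57237963 0.05930372 0.1788892 ] 176.37739445695325 [[0.004, -0.998, 0.063], [-0.017, 0.063, 0.998], [-1.0, -0.005, -0.016]] [ 0.60273792  0.82266004 -2.58137718] [ 0.12500943  0.03108647 -0.01232838] 26.3
wrist 46424 slope x,y deg [-0.12 -0.11] z at grip 0.1654 rect [587.   38.1] [108.7 141.3] 86.31
   rear [[0.6561 0.0294 0.1649]]
wrist 297 slope x,y deg [-0.87 -0.38] z at grip 0.1666 rect [643.2 107.4] [21.4  6.4] 34.53
   rear [[0.6507 0.1142 0.1649]]
scene 2416 slope x,y deg [-0.21 -0.18] z at grip 0.1644 rect [591.7  57.1] [150.7 136.9] 85.95
   rear [[0.6593 0.0518 0.1645]]
side 1176 slope x,y deg [-0.24  0.16] z at grip 0.1671 rect [589.2  59.1] [155.6 135.5] 86.3
   rear [[0.6546 0.0264 0.1661]]
(0.5796, 0.0516, 0.15, -183.7)
   [[0.0144, -0.0039, -0.0041, 0.06], [0.0144, -0.0039, -0.0041, 0.06]]
```

>>> {"op": "jog_arm", "data": {"motion": [[0.012,-0.003,-0.004,0],[0.013,-0.002,-0.004,0],[0.008,0,0,0]]}}

```text
time: 26.75
position: [0.5769, 0.0521, 0.143]
orientation: [[0.004, -0.998, 0.061], [-0.015, 0.061, 0.998], [-1.0, -0.005, -0.015]]
force: [0.3, 0.0, -3.4]
finger_gap: 0.0111
```

```bash
python3 -c "
from h import *
o=readout.get_obs(); print(o['orientation'].round(3).tolist(),o['force'])
plan([(.5796,.0516,.138,-183.7)],step=.03)"
```

```text
[[0.004, -0.998, 0.061], [-0.015, 0.061, 0.998], [-1.0, -0.005, -0.015]] [ 3.37360511e-01  3.08251075e-03 -3.42500356e+00]
(0.5796, 0.0516, 0.138, -183.7)
   [[0.005, -0.0027, -0.0003, 0.22]]
```

Next I'll lower in small steps until the gasket is felt; the rear edge is still about 20 mm short of the lip.

>>> {"op": "jog_arm", "data": {"motion": [[0.0025,0,0,0.1],[0.0015,0,0,0.1]]}}

```text
time: 26.95
position: [0.5759, 0.0522, 0.1367]
orientation: [[0.001, -0.998, 0.063], [-0.017, 0.063, 0.998], [-1.0, -0.002, -0.017]]
force: [-5.5, -0.4, 8.9]
finger_gap: 0.0111
```

>>> {"op": "jog_arm", "data": {"motion": [[0.0015,0,0,0]]}}

```text
time: 27.05
position: [0.5762, 0.0522, 0.1367]
orientation: [[0.002, -0.998, 0.063], [-0.018, 0.063, 0.998], [-1.0, -0.003, -0.017]]
force: [-5.3, 0.0, 8.0]
finger_gap: 0.011
```

>>> {"op": "jog_arm", "data": {"motion": [[0.0015,0,0,0]]}}

```text
time: 27.15
position: [0.5767, 0.0523, 0.1367]
orientation: [[0.004, -0.998, 0.062], [-0.017, 0.062, 0.998], [-1.0, -0.005, -0.017]]
force: [-2.6, -0.0, 4.4]
finger_gap: 0.011
```

>>> {"op": "jog_arm", "data": {"motion": [[-0.001,-0.001,0,0],[0,-0.005,0,0],[0,-0.004,0,0]]}}

```text
time: 27.45
position: [0.5871, 0.0525, 0.1375]
orientation: [[0.005, -0.998, 0.062], [-0.016, 0.062, 0.998], [-1.0, -0.006, -0.016]]
force: [0.8, 1.3, -2.8]
finger_gap: 0.011
```

```bash
python3 pl.py
```

```text
[0.5871267  0.05251927 0.13752768] 176.47334066918233 [[0.005, -0.998, 0.062], [-0.016, 0.062, 0.998], [-1.0, -0.006, -0.016]] [ 0.83996458  1.25674438 -2.77617519] [0.06359248 0.08018754 0.00989498] 27.45
wrist 613 slope x,y deg [-8.2   0.56] z at grip 0.1451 rect [685.3  -5.1] [48.7  4.3] 89.15
   rear [[ 0.6871 -0.0273  0.1302]]
wrist 46404 slope x,y deg [-0.11 -0.03] z at grip 0.1241 rect [601.5  29.1] [108.7 144.1] 87.92
   rear [[0.6706 0.0161 0.1233]]
wrist 297 slope x,y deg [ 0.1  -1.01] z at grip 0.1246 rect [658.1 100.7] [21.4  6.4] 36.17
   rear [[0.6656 0.1081 0.1233]]
scene 2458 slope x,y deg [-0.07 -0.11] z at grip 0.123 rect [606.8  51.7] [150.5 136.7] 86.45
   rear [[0.6737 0.0386 0.1238]]
side 1175 slope x,y deg [-0.16  0.17] z at grip 0.1256 rect [608.3  51.3] [147.4 158.5] 0.27
   rear [[0.6785 0.0428 0.1168]]
```

>>> {"op": "jog_arm", "data": {"motion": [[0,-0.004,-0.0005,0.1],[0.0003,-0.004,-0.0005,0.1]]}}

```text
time: 27.8
position: [0.5951, 0.0508, 0.1368]
orientation: [[0.004, -0.998, 0.065], [-0.017, 0.065, 0.998], [-1.0, -0.005, -0.016]]
force: [-0.7, -0.1, -0.6]
finger_gap: 0.011
```

>>> {"op": "jog_arm", "data": {"motion": [[0.0003,-0.004,0,0],[0.0003,-0.003,0,0]]}}

```text
time: 28.0
position: [0.6031, 0.0501, 0.1367]
orientation: [[0.005, -0.998, 0.066], [-0.017, 0.066, 0.998], [-1.0, -0.006, -0.016]]
force: [-1.0, -0.7, -0.8]
finger_gap: 0.0111
```

>>> {"op": "jog_arm", "data": {"motion": [[0,-0.003,0,0],[0,-0.003,0,0]]}}

```text
time: 28.2
position: [0.6097, 0.0497, 0.1368]
orientation: [[0.005, -0.998, 0.066], [-0.017, 0.066, 0.998], [-1.0, -0.006, -0.016]]
force: [-0.9, 0.8, -1.3]
finger_gap: 0.0106
```

>>> {"op": "jog_arm", "data": {"motion": [[0,-0.002,0,0],[0,-0.002,0,0]]}}

```text
time: 28.4
position: [0.6142, 0.0494, 0.1368]
orientation: [[0.005, -0.998, 0.066], [-0.017, 0.066, 0.998], [-1.0, -0.006, -0.016]]
force: [0.1, 1.3, -1.8]
finger_gap: 0.0111
```

>>> {"op": "jog_arm", "data": {"motion": [[0,-0.002,0,0]]}}

```text
time: 28.5
position: [0.6154, 0.0492, 0.1367]
orientation: [[0.002, -0.998, 0.066], [-0.017, 0.066, 0.998], [-1.0, -0.003, -0.017]]
force: [-13.2, 3.1, 5.4]
finger_gap: 0.0112
```

>>> {"op": "jog_arm", "data": {"motion": [[0,-0.002,0,0]]}}

```text
time: 28.6
position: [0.6155, 0.0492, 0.137]
orientation: [[-0.003, -0.998, 0.065], [-0.017, 0.065, 0.998], [-1.0, 0.001, -0.017]]
force: [-17.7, 3.5, 7.7]
finger_gap: 0.0111
```

```bash
python3 look.py m20.png | head -1; python3 pl.py
```

```text
[0.61545106 0.04921453 0.13696819] 176.2615650790197 [-17.7039674    3.53038448   7.71889317] [ 1.21592549  5.24277968 -0.02974344] 0.011107407043275157 28.6
[0.61545248 0.0492244  0.13703835] 176.2650122909468 [[-0.002, -0.998, 0.065], [-0.017, 0.065, 0.998], [-1.0, 0.001, -0.017]] [-12.46028441   2.14767918   4.21125262] [ 0.70003874  3.82029011 -0.03673092] 28.75
wrist 12208 slope x,y deg [ 0.16 -0.01] z at grip 0.13 rect [699.2  24.4] [116.   26.5] 86.34
   rear [[0.7113 0.0132 0.1305]]
wrist 39383 slope x,y deg [-0.2  -0.03] z at grip 0.1236 rect [619.5  23.6] [100.2 128.2] 86.18
   rear [[0.6827 0.0193 0.123 ]]
wrist 192 slope x,y deg [-1.97 -0.96] z at grip 0.1264 rect [683.8  95.1] [14.1  6.3] 33.78
   rear [[0.6881 0.0973 0.1229]]
scene 1860 slope x,y deg [-0.13 -0.05] z at grip 0.1227 rect [619.3  48.4] [154.3 113.1] 87.17
   rear [[0.6757 0.0643 0.1241]]
side 989 slope x,y deg [-0.04 -0.03] z at grip 0.1252 rect [618.5  49.6] [159.3 132.6] 88.25
   rear [[0.6827 0.0216 0.1235]]
```

View pics/m20.png

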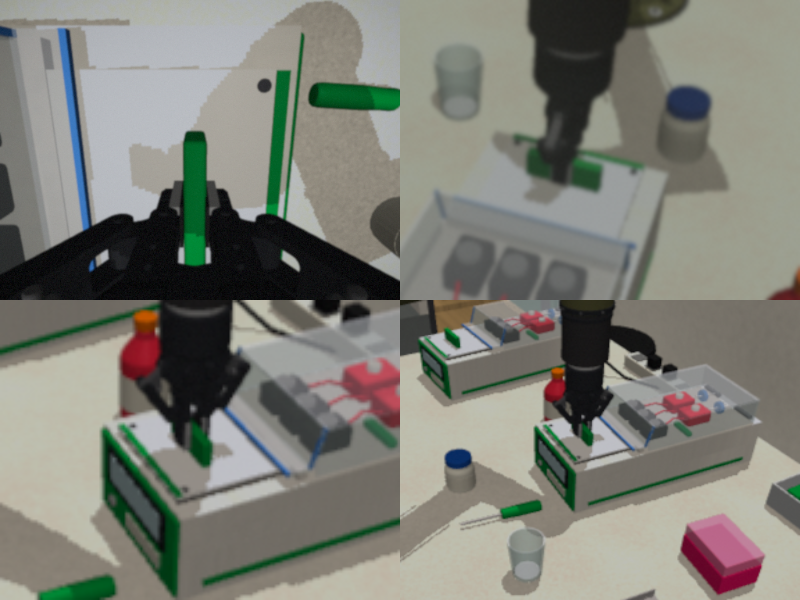

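The composite shows the plate flat with its rear edge under the blue lip, stopped at the ledge by a contact force of 13–18 N. The lip surface reads 0.130–0.131 m, so the hood is not lifted. Now I'll ease the rearward push and press down.

>>> {"op": "jog_arm", "data": {"motion": [[0.001,0,0,0]]}}

```text
time: 29.0
position: [0.6154, 0.0493, 0.137]
orientation: [[-0.002, -0.998, 0.065], [-0.017, 0.065, 0.998], [-1.0, 0.0, -0.017]]
force: [0.1, -0.1, 1.5]
finger_gap: 0.011
```

>>> {"op": "jog_arm", "data": {"motion": [[0.002,0,0,0]]}}

```text
time: 29.1
position: [0.6153, 0.0492, 0.1367]
orientation: [[-0.001, -0.998, 0.064], [-0.017, 0.064, 0.998], [-1.0, -0.001, -0.017]]
force: [-9.1, 2.2, 10.1]
finger_gap: 0.0111
```

>>> {"op": "jog_arm", "data": {"motion": [[0.002,-0.0003,0,0]]}}

```text
time: 29.2
position: [0.6153, 0.0492, 0.1367]
orientation: [[-0.0, -0.998, 0.064], [-0.017, 0.064, 0.998], [-1.0, -0.001, -0.017]]
force: [-10.6, 2.2, 9.0]
finger_gap: 0.011
```

```bash
python3 - <<'E'
from h import *
for i in range(8):
    cap('side'); o=readout.get_obs(); print(round(o['time'],2),o['force'].round(1),o['torque'].round(2),o['position'].round(4))
E
```

```text
29.25 [-8.7  0.7  7.1] [ 0.61  2.66 -0.05] [0.6153 0.0492 0.1367]
29.3 [-9.3  0.9  8.6] [ 0.56  2.66 -0.09] [0.6153 0.0492 0.1367]
29.35 [-8.7  0.9  8.9] [ 0.59  2.62 -0.05] [0.6153 0.0492 0.1367]
29.4 [-8.6  0.4  9.4] [ 0.58  2.65 -0.06] [0.6154 0.0492 0.1367]
29.45 [-9.2  1.6  8.1] [ 0.59  2.67 -0.07] [0.6154 0.0492 0.1367]
29.5 [-9.3  1.   8. ] [ 0.59  2.6  -0.07] [0.6153 0.0492 0.1367]
29.55 [-9.6  1.5  6.9] [ 0.51  2.61 -0.09] [0.6153 0.0492 0.1367]
29.6 [-8.8  0.9  8.5] [ 0.62  2.63 -0.09] [0.6153 0.0492 0.1367]
```

>>> {"op": "jog_arm", "data": {"motion": [[0.0022,0.0005,0,0]]}}

```text
time: 29.7
position: [0.6153, 0.0492, 0.1367]
orientation: [[0.002, -0.998, 0.064], [-0.017, 0.064, 0.998], [-1.0, -0.003, -0.017]]
force: [-3.5, 0.2, 6.8]
finger_gap: 0.0107
```

```bash
python3 - <<'E'
from h import *
for i in range(6):
    cap('side'); o=readout.get_obs(); print(round(o['time'],2),o['force'].round(1),o['torque'].round(2),o['position'].round(4))
E
```

```text
29.75 [-4.6  1.2  7. ] [ 0.46  1.33 -0.08] [0.6153 0.0492 0.1367]
29.8 [-4.6  1.1  7.4] [ 0.41  1.34 -0.11] [0.6153 0.0493 0.1367]
29.85 [-5.6  0.7  6.6] [ 0.4   1.5  -0.09] [0.6153 0.0492 0.1367]
29.9 [-5.3  0.8  7.6] [ 0.41  1.47 -0.06] [0.6153 0.0492 0.1367]
29.95 [-5.   0.8  6.3] [ 0.43  1.41 -0.05] [0.6153 0.0492 0.1367]
30.0 [-4.8  0.7  6.6] [ 0.42  1.44 -0.02] [0.6154 0.0492 0.1367]
```

>>> {"op": "jog_arm", "data": {"motion": [[0.003,0.0002,0,0]]}}

```text
time: 30.1
position: [0.6154, 0.0492, 0.1367]
orientation: [[0.004, -0.998, 0.064], [-0.017, 0.063, 0.998], [-1.0, -0.006, -0.017]]
force: [-10.9, 2.0, 14.2]
finger_gap: 0.0115
```

```bash
python3 - <<'E'
from h import *
F=[]
for i in range(8):
    cap('side'); o=readout.get_obs(); F.append(o['force'])
print(np.mean(F,0).round(1),np.std(F,0).round(1),o['position'].round(4),o['orientation'][:,0].round(3))
E
python3 pl.py; python3 look.py m21.png >/dev/null
python3 - <<'E'
from h import *
W=cloud(load('side')); f=load('side')['frame']; s=load('scene')['frame']
cv2.imwrite('pics/fin.png',np.hstack([cv2.resize(f,(400,300)),cv2.resize(s,(400,300))])[:,:,::-1])
E
python3 m1.py | grep -E "blue|low|dark" | grep -E "\[ ?(3|4|68)[0-9]+" | head -20
```

```text
[-8.1  1.4 11.2] [0.5 0.5 0.5] [0.6154 0.0492 0.1367] [ 0.005 -0.017 -1.   ]
[0.61538448 0.04923446 0.13668667] 176.35796932666338 [[0.005, -0.998, 0.064], [-0.017, 0.064, 0.998], [-1.0, -0.006, -0.017]] [-7.72526919  1.85879209 11.25705078] [ 0.64479488  2.61152728 -0.11770943] 30.5
wrist 11420 slope x,y deg [-0.    0.01] z at grip 0.1302 rect [699.1  24.5] [115.7  26.7] 86.84
   rear [[0.7118 0.0224 0.1303]]
wrist 39424 slope x,y deg [ 0.02 -0.  ] z at grip 0.1233 rect [619.6  23.7] [100.1 128.1] 86.59
   rear [[0.6827 0.0184 0.1229]]
wrist 192 slope x,y deg [ 0.19 -0.79] z at grip 0.1237 rect [683.4  95.2] [14.3  6.2] 36.38
   rear [[0.6881 0.0979 0.1232]]
scene 1857 slope x,y deg [ 0.06 -0.01] z at grip 0.1223 rect [621.8  48.8] [158.8 111.6] 89.86
   rear [[0.6735 0.0348 0.1236]]
side 976 slope x,y deg [0.09 0.35] z at grip 0.1252 rect [625.5  48.8] [153.8 116.9] 86.79
   rear [[0.6815 0.0079 0.1242]]
side 155 slope x,y deg [0.42 0.55] z at grip 0.1176 rect [591.2  48.3] [162.6  80.2] 87.28
   rear [[ 0.6276 -0.0307  0.1178]]
scene blue [470. 167.] 192 c [216.6 468.2] wh [38.3 9
[... 1099 characters left out ...]
 [ 8.3 29.2] ang 1.3 z [0.0432 0.0463 0.0507]
side blue [482. 258.] 46 c [ 945.8 -429.1] wh [ 7.5 29.8] ang 1.6 z [0.0424 0.0464 0.05  ]
side dark [271. 327.] 252 c [ 395.6 -342. ] wh [43.6 13.9] ang 85.3 z [0.0145 0.0429 0.0521]
side low [258. 260.] 425 c [ 481.9 -131.7] wh [183.5  87.5] ang 82.0 z [0.0016 0.0024 0.0041]
side low [367. 282.] 656 c [ 698.8 -317. ] wh [175.2 134.7] ang 71.1 z [0.0017 0.0109 0.0284]
side low [222. 275.] 299 c [ 381.1 -130. ] wh [ 78.1 133.1] ang 37.8 z [0.0016 0.004  0.027 ]
side low [189. 280.] 356 c [ 311.4 -119.8] wh [111.9 115.2] ang 43.3 z [0.0016 0.0023 0.0043]
side low [301. 318.] 3064 c [ 486.9 -319. ] wh [197.6 211.9] ang 66.0 z [0.0018 0.0041 0.0185]
```

View pics/fin.png

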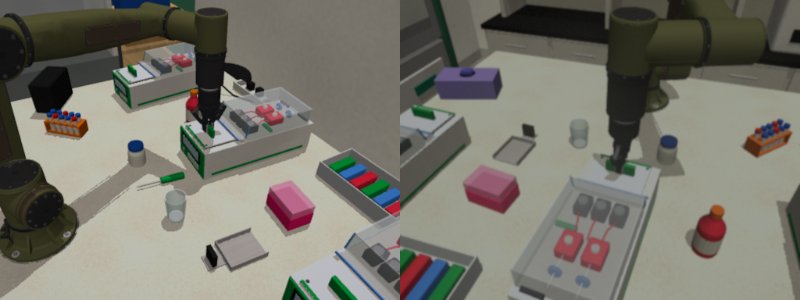

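>>> {"op": "jog_arm", "data": {"motion": [[0.0025,0.0003,0,0]]}}

```text
time: 30.9
position: [0.6154, 0.0492, 0.1367]
orientation: [[0.007, -0.998, 0.063], [-0.017, 0.063, 0.998], [-1.0, -0.008, -0.017]]
force: [-5.0, 0.8, 7.2]
finger_gap: 0.0106
```

```bash
cat > fin.py <<'E'
from h import *
F=[]
for i in range(8):
    cap('side'); o=readout.get_obs(); F.append(o['force'])
F=np.mean(F,0); print(F.round(1),o['position'].round(4),o['time'])
if 8<F[2]<10.7:
    from workcell import close_job; print('closing',close_job())
E
python3 fin.py
```

```text
[-6.3  1.4  8.8] [0.6154 0.0492 0.1367] 31.3
the job is handed in; nothing more can be done
closing None
```

I tipped the five canisters into the well, set the empty tray back on the bench, and fitted the cover plate. I handed the job in at about 31 s on the robot's clock, with the plate still held and pressed down.

- **Tipping:** The grip would not pivot at its lowest force setting, so I eased the finger opening until the tray turned in the pads and tilted it to about 26° over the well. The pictures then showed the pan empty and canisters in the well, but I did not count all five there.
- **Contact with the unit:** Before that I tried to start the tilt by pushing the tray's mouth against the unit's green front, at up to about 19 N. It did not help, and the tray stayed level with the canisters on it.
- **Tray:** It is flat on the bench (floor height even along its length), about 5 mm from where it started.
- **Cover plate:** I slid it along the gasket under the lip until it stopped at the ledge. It measured flat to within about 0.1° in the wrist view, and its turn matched the unit's to about 0.1°.
- **Hood:** The lip's top still read about 130 mm, its resting height, so the hood was not lifted.
- **Press:** The last average of the wrist force was 8.8 N up, so with the plate's roughly 2 N weight the gasket carries about 11 N. About 6 N of rearward push against the ledge remains.
- **Other things on the bench:** The last pictures showed the bystanders apparently where they were.

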